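# Put the setting-out kit back on its own mats

## Task

The four things of the setting-out kit stand on each other's mats: swap them round so that the brick offcut is in the middle of the red mat, the tape measure on the yellow, the rubber cup on the black and the wooden spacer on the blue, each upright as it was, with the tape measure and the spacer lying lengthwise along the white outlines of their mats. Whenever something must be put aside, use only the empty grey spare mat, never the bare bench or the drawing, and leave it empty at the end. Do not disturb the nail tin.

Things in the scene. Friction and masses are not known exactly. Their poses are not given: they have to be found in the camera images.
- brick_offcut: Sawn offcut of red-brown brick, 52 x 52 mm and 30 mm high, 0.1 to 0.2 kg. Home: the red mat. Origin at the middle of its underside, z up; grip two parallel sides, across x or y.
- tape: Yellow tape measure with a black round face, standing on edge: about 40 mm wide (x), 84 mm long (y; the case runs from y = -30 to +42 mm, the short blade hook sticks out low at -y), 66 mm high; under 0.5 kg. Home: the yellow mat. Origin at the middle of its underside, z up; grip it across x, near the middle of its length.
- cup: Black rubber cup, round, open at the top, 47 mm across at the rim and 50 mm high, about 0.05 kg, standing upright. Home: the black mat. Origin at the middle of its underside, z up; grip it across any diameter from outside.
- spacer: Planed softwood spacer lying flat, 35 mm wide (x), 90 mm long (y), 20 mm high (z), about 0.03 kg. Home: the blue mat. Origin at the middle of its underside; grip it across x.
- mat_red: Fixed flat mat, 90 x 120 mm and 8 mm thick (its top is at z = 0.008), lying on the bench with a small turn of its own (up to about 0.25 rad). Origin at the middle of its underside, its y along the 120 mm side. Red, with a white square outline: home of the brick offcut.
- mat_yellow: Fixed flat mat, 90 x 120 mm and 8 mm thick (its top is at z = 0.008), lying on the bench with a small turn of its own (up to about 0.25 rad). Origin at the middle of its underside, its y along the 120 mm side. Yellow, with a white oblong outline along its long side (y): home of the tape measure.
- mat_black: Fixed flat mat, 90 x 120 mm and 8 mm thick (its top is at z = 0.008), lying on the bench with a small turn of its own (up to about 0.25 rad). Origin at the middle of its underside, its y along the 120 mm side. Black, with a white ring: home of the rubber cup.
- mat_blue: Fixed flat mat, 90 x 120 mm and 8 mm thick (its top is at z = 0.008), lying on the bench with a small turn of its own (up to about 0.25 rad). Origin at the middle of its underside, its y along the 120 mm side. Blue, with a long white oblong outline along its long side (y): home of the wooden spacer.
- mat_spare: Fixed flat mat, 90 x 120 mm and 8 mm thick (its top is at z = 0.008), lying on the bench with a small turn of its own (up to about 0.25 rad). Origin at the middle of its underside, its y along the 120 mm side. Plain grey without outline, empty at the start: the spare place for putting one thing aside.
- nail_tin: Bystander: open silvery round tin of nails, 65 mm across and 45 mm high, standing loose near the mats; leave it alone. Origin at the middle of its underside.

How it is judged:
By the outcome, as a careful person would: the job done as asked, in the order asked, and still so for the second after the job is handed in, with the robot touching nothing.
It also fails if it takes over 144 s, if anything falls off the work surface, if the arm or the gripper's body presses on something with over 40 N, if the wrist force passes 120 N, or if a joint passes its speed limit or range.

## Robot

A 7-joint arm with a two-finger parallel gripper is mounted at the origin on the work surface; the furniture and walls round the work are solid. World frame = base frame: x ahead of the robot, y to its left, z up, the work surface at z = 0. Lengths are in m, angles in rad, forces in N, time in s.
With the tool pointing down it reaches from about 0.4 to 0.75 m from the base axis. Payload 19.5 kg.
Tool frame: the origin (TCP) lies at the very end of the fingers, on their centre line; the grasp point (between the pads) lies behind it (arm.tcp_to_grasp is the z of the grasp point in the tool frame, in m); z points along the fingers, y is the line along which they close (so a half turn about z gives the same grasp; the last joint's range is limited). The gripper opens to 85 mm and grips with 20 to 120 N. Pads are 22 mm wide; open, the fingers measure 114 mm over their backs; the gripper's body (76 mm by 85 mm) begins 54 mm behind the grasp point. The pads swing forward as they close: fully open they stand 13 mm farther back than shut.
Start: joints at [-1.144, 0.707, -0.028, 1.485, 0.022, 0.951, -0.075], TCP at [0.26, 0.513, 0.206] pointing down, gripper open.
Joint ranges: [-2.71, 2.71], [-0.32, 2.16], [-1.57, 1.52], [0, 2.45], [-1.46, 4.6], [0, 2.02], [-2.83, 2.83]. Speed limits (rad/s): [1.89, 1.89, 2.57, 2.57, 3.01, 3.01, 3.01].

## Interface

Orientations are given as a rotation vector (axis times angle).
In Python, from bench import arm gives the robot as it stands.
- The arm moves only by the tool servo_tool, never from a script. Its argument "rows" is a list of rows, each an object with "hand": the closure, from -1 (fully open) to 1 (shut); "travel": the shift along the tool's x, y, z in cm, a list of three; "rot": the turn, a rotation vector about the tool's x, y, z in degrees, a list of three. A call has 1 to 5 rows; each row is the pose to reach, as a shift and turn from the pose commanded when the call began, along the tool's axes at that moment; what a row does not reach only later rows make up. A row lasts 1/12 s, in which the tool goes at most 41.7 mm and 7.16 degrees, less where a joint would pass 70% of its speed; a pose out of reach is approached as far as the arm can. A call with a gripper value outside its range is refused whole. The fingers move at their own pace and stop on an object; "squeeze" is the grip in N (left out, the last holds). Time passes only in rows, so rows that repeat a pose let the fingers close. It gives the time, the measured TCP pose, the force, the opening and the grip force at its end, in the units of the state.
- arm.observe(): the state, without advancing time (a new reading comes with each control period).
- arm.snapshot(name): name is "scene" or "top" or "wrist"; returns the picture (384x512x3 uint8, red, green, blue); there is no depth.
- arm.camera_info(name): a dict with "intrinsics" (3x3 intrinsics, pixels), "distortion" ([k1, k2, p1, p2, k3] as OpenCV has them; the pictures are not rectified), "pose" (4x4, takes a point from camera to world coordinates). Camera axes: x right, y down, z forward; pixel columns grow to the right and rows downward; lengths in m; the calibration is good to about 2 mm. A picture is of the moment at which its call begins: read the wrist's pose just before it. camera_info takes no time and is no camera call; for the wrist camera it gives the pose at the moment of the call.
- arm.sign_off(): hands the job in; it is judged then, once.
Trained networks look in the newest picture that a camera, given by its name, has taken for a name from the list of things; names that differ only in an ending like _2 or _b are one class to them, and where a whole thing is asked for, a point or a joint stands for the part that bears it (a point fixed in the world has none). Each returns a list of dicts, best first, with "score" (0 to 1); they miss things now and then, are a little off and sometimes report something else, mostly with a low value. They report only what shows in the picture. A call takes as long as a camera call.
- arm.search_frame(camera, name): "uv" ([column, row] in pixels, amid what is visible of it).
- arm.outline_of(camera, name): "mask" (384x512 bool, what is visible of it) and "uv" ([column, row] in pixels, amid what is visible of it).
The state is a dict: "time_s": time; "joint_pos": joint angles; "joint_vel": joint speeds; "effort": joint torques, N m; "eef_pos": TCP position; "ee_rot": TCP orientation; "contact_force": force on the tool from outside, world axes, zero at the start; "ft_torque": the same for the moment, N m; "grip_width": finger opening in m; "grasp_force": force on a finger pad.
Only numpy, scipy, OpenCV 4.12 (cv2) and the standard library are available. Lean on these libraries where they do the work, as an engineer would, in place of code of your own. Each camera call takes 0.05 s, during which the arm holds its last target. There are 200 camera calls.

## Working session

There is one attempt and no reset: what is moved stays moved. The work goes in short steps, Python scripts to look and compute and a tool call to move; the robot and the scene stay as the last step left them, time stands still between calls to the robot, and variables do not carry over. Pictures are saved under pics/ and viewed, at most 14 in all, crops included, and the job is handed in when it is done.

Besides the shell and the picture viewer there is one more tool, called after "Request:" by a JSON object that holds its "api" and its "payload", one argument or row to a line. servo_tool: Moves the arm, as the interface text tells. Its arguments: {"type":"object","properties":{"rows":{"type":"array","items":{"type":"object","properties":{"hand":{"type":"number"},"travel":{"type":"array","items":{"type":"number"}},"rot":{"type":"array","items":{"type":"number"}}}}},"squeeze":{"type":"number"}},"required":["rows"]}

```bash
ls; mkdir -p pics; python3 - <<'E'
from bench import arm
import cv2,numpy as np
for n in ["scene","top"]:
    im=arm.snapshot(n); cv2.imwrite(f"pics/{n}0.png",im[:,:,::-1])
    c=arm.camera_info(n); print(n,np.round(c["intrinsics"],1).tolist(),np.round(c["distortion"],4),np.round(c["pose"],4).tolist())
s=arm.observe(); print(s); print(arm.tcp_to_grasp)
for n in ["brick_offcut","tape","cup","spacer","mat_red","mat_yellow","mat_black","mat_blue","mat_spare","nail_tin"]:
    print(n,[(round(d["score"],2),np.round(d["uv"]).tolist()) for d in arm.search_frame("top",n)][:3])
E
```

```text
pics
scene [[374.6, 0.0, 254.6], [0.0, 374.6, 194.8], [0.0, 0.0, 1.0]] [-0.0947  0.      0.      0.      0.    ] [[0.595, -0.6217, 0.5094, -0.1639], [-0.8037, -0.4627, 0.3741, -0.4448], [0.0031, -0.632, -0.775, 1.0012], [0.0, 0.0, 0.0, 1.0]]
top [[360.9, 0.0, 251.7], [0.0, 360.9, 189.8], [0.0, 0.0, 1.0]] [-0.0175  0.      0.      0.      0.    ] [[0.0117, -0.9887, 0.1496, 0.3289], [-0.9999, -0.0102, 0.0106, 0.0088], [-0.009, -0.1497, -0.9887, 1.0421], [0.0, 0.0, 0.0, 1.0]]
{'time_s': 0.1, 'joint_pos': array([-1.14367986,  0.70699633, -0.02759579,  1.48491621,  0.0219679 ,
        0.95089889, -0.07549776]), 'joint_vel': array([ 0.00079615, -0.00120489, -0.00059707, -0.00215874, -0.00076626,
       -0.00068931,  0.00143554]), 'effort': array([ 2.53739068e-03, -8.84312725e+01,  1.23687286e+00, -2.36462796e+01,
        1.71174423e-02,  4.95278015e-03, -1.80717393e-05]), 'eef_pos': array([0.25969516, 0.51274429, 0.20600841]), 'ee_rot': array([-7.29695110e-01, -3.05546949e+00,  1.40659679e-03]), 'contact_force': array([-0.68928659,  0.3834683 , -0.3134873 ]), 'ft_torque': array([ 0.0143724, -0.0241394,  0.0020576]), 'grasp_force': 0.0, 'grip_width': 0.08532310378310734}
-0.0187
brick_offcut [(0.89, [135.0, 222.0])]
tape []
cup [(0.74, [319.0, 166.0]), (0.4, [372.0, 217.0])]
spacer [(0.69, [194.0, 172.0])]
mat_red [(0.79, [193.0, 176.0])]
mat_yellow [(0.84, [325.0, 173.0])]
mat_black [(0.95, [133.0, 232.0]), (0.46, [375.0, 218.0])]
mat_blue [(0.82, [255.0, 205.0])]
mat_spare [(0.81, [371.0, 219.0]), (0.45, [144.0, 223.0])]
nail_tin [(0.58, [258.0, 154.0])]
```

View pics/top0.png

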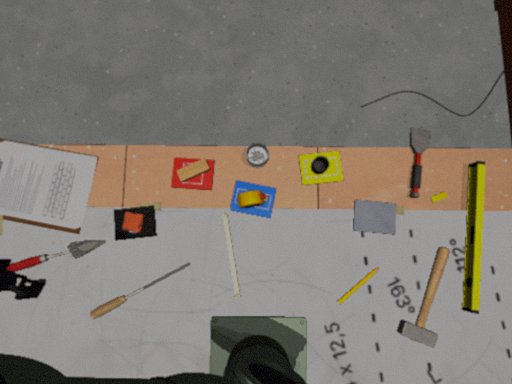

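View pics/scene0.png

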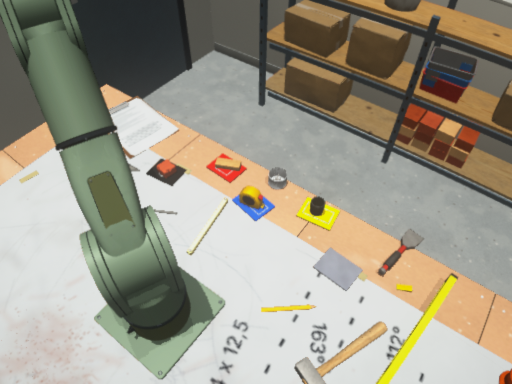

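```bash
cat > h.py <<'E'
from bench import arm
import cv2,numpy as np
from scipy.spatial.transform import Rotation as R
def unproj(uv,z,c):
    """pixels -> world points on the plane z"""
    uv=np.asarray(uv,float).reshape(-1,1,2)
    p=cv2.undistortPoints(uv,np.array(c["intrinsics"],float),np.array(c["distortion"],float)).reshape(-1,2)
    T=np.array(c["pose"]); d=np.c_[p,np.ones(len(p))]@T[:3,:3].T
    return (T[:3,3]+d*((z-T[2,3])/d[:,2])[:,None])[:,:2]
def rect(mask,z,c):
    """min-area rectangle of a mask on plane z: centre, (short,long) mm, angle of long side from world y, deg"""
    cs,_=cv2.findContours(mask.astype(np.uint8),cv2.RETR_EXTERNAL,cv2.CHAIN_APPROX_NONE)
    k=max(cs,key=cv2.contourArea).reshape(-1,2)
    w=unproj(k,z,c)*1000
    b=cv2.boxPoints(cv2.minAreaRect(w.astype(np.float32)))
    e=[b[1]-b[0],b[2]-b[1]]; e.sort(key=np.linalg.norm)
    l=e[1]*(1 if e[1][1]>0 else -1)
    return b.mean(0).round(1),[round(float(np.linalg.norm(x)),1) for x in e],round(float(np.degrees(np.arctan2(-l[0],l[1]))),1)
def look(cam,items,save=None):
    im=arm.snapshot(cam); c=arm.camera_info(cam)
    if save: cv2.imwrite(f"pics/{save}.png",im[:,:,::-1])
    for n,z in items:
        for d in arm.outline_of(cam,n)[:2]:
            try: print(n,round(d["score"],2),np.round(d["uv"]).tolist(),*rect(d["mask"],z,c), "uvw",(unproj(d["uv"],z,c)[0]*1000).round(1))
            except Exception as e: print(n,e)
    return im,c
def state():
    s=arm.observe(); M=R.from_rotvec(s["ee_rot"]).as_matrix()
    return s,np.array(s["eef_pos"]),M
def go(x,y,z,yaw=None):
    """travel (cm) and rot (deg) in tool axes to TCP x,y,z (m); yaw = world angle (deg, mod 180) of finger line; tool straight down"""
    s,p,M=state()
    t=M.T@(np.array([x,y,z])-p)*100
    cur=np.degrees(np.arctan2(M[1,1],M[0,1]))
    if yaw is None: yaw=cur
    d=(yaw-cur+90)%180-90; a=np.radians(cur+d)
    Y=np.array([np.cos(a),np.sin(a),0]); Z=np.array([0,0,-1.]); X=np.cross(Y,Z)
    r=R.from_matrix(M.T@np.c_[X,Y,Z]).as_rotvec(degrees=True)
    print("travel",t.round(2),"rot",r.round(2),"rows",round(max(np.linalg.norm(t)/4.17,np.linalg.norm(r)/7.16),1),"cur yaw",round(cur,1),"j7",s["joint_pos"][6].round(2))
E
python3 - <<'E'
from h import *
mats=[(m,.008) for m in ["mat_red","mat_yellow","mat_black","mat_blue","mat_spare"]]
obj=[("brick_offcut",.03),("tape",.05),("cup",.05),("spacer",.028),("nail_tin",.03)]
look("top",mats+obj)
E
```

```text
mat_red 0.71 [194.0, 177.0] [533.7 193.7] [93.4, 122.4] -2.4 uvw [521.8 189.8]
mat_yellow 0.87 [324.0, 175.0] [ 553.6 -180.2] [89.3, 120.3] 7.8 uvw [ 531.8 -189.2]
mat_yellow 0.41 [250.0, 200.0] [462.7  19.7] [45.5, 81.0] 13.2 uvw [454.2  25.4]
mat_black 0.68 [146.0, 223.0] [387.6 355.3] [90.8, 118.5] 7.3 uvw [384.5 322.7]
mat_blue 0.78 [257.0, 207.0] [459.8  17.3] [89.5, 119.7] -10.9 uvw [436.4   3.3]
mat_blue 0.56 [192.0, 171.0] [543.1 193.5] [40.7, 93.2] 25.2 uvw [539.6 196.6]
mat_spare 0.8 [373.0, 219.0] [ 410.8 -331.6] [92.4, 123.9] -5.8 uvw [ 404.  -327.9]
mat_spare 0.18 [193.0, 168.0] [543.9 193.4] [44.5, 93.9] 27.8 uvw [546.8 191.6]
brick_offcut 0.78 [137.0, 221.0] [388.  350.1] [51.4, 56.5] -9.1 uvw [390.6 341.9]
tape 0.74 [255.0, 200.0] [456.4  18.9] [46.0, 82.0] 12.2 uvw [451.5  10.4]
tape 0.59 [370.0, 219.0] [ 410.6 -317.4] [90.0, 119.6] -4.6 uvw [ 401.7 -306.8]
cup 0.75 [193.0, 176.0] [524.5 186.9] [87.1, 115.7] -3.7 uvw [517.  185.6]
cup 0.7 [320.0, 169.0] [ 550.7 -169.6] [44.9, 54.3] 63.1 uvw [ 539.2 -171.9]
spacer 0.58 [194.0, 171.0] [538.6 190.5] [38.7, 90.1] 24.4 uvw [535.3 186. ]
nail_tin 0.6 [260.0, 154.0] [586.4   7.2] [66.3, 71.0] -89.4 uvw [586.3  -4.3]
```

```bash
cat >> h.py <<'E'
def plan(*wps,step=18.,ang=34.):
    """calls (travel cm, rot-z deg) through waypoints (x,y,z m,yaw deg), from the pose now; tool kept straight down after the first call"""
    s,p,M=state(); print("at",p.round(4),"yaw",np.degrees(np.arctan2(M[1,1],M[0,1])).round(1),"F",np.round(s["contact_force"],1),"w",round(s["grip_width"],4),"j",s["joint_pos"].round(2),"t",s["time_s"])
    for x,y,z,yaw in wps:
        cur=np.degrees(np.arctan2(M[1,1],M[0,1])); d=0 if yaw is None else (yaw-cur+90)%180-90
        t=np.array([x,y,z])-p; n=int(np.ceil(max(np.linalg.norm(t)*100/step,abs(d)/ang,.01)))
        for i in range(n):
            a=np.radians(cur+d*(i+1)/n); Y=np.array([np.cos(a),np.sin(a),0]); Z=np.array([0,0,-1.]); N=np.c_[np.cross(Y,Z),Y,Z]
            print("  travel",(M.T@t/n*100).round(2).tolist(),"rot",R.from_matrix(M.T@N).as_rotvec(degrees=True).round(1).tolist())
            M=N; p=p+t/n
        print("  --")
E
python3 -c "
from h import *
plan((.5,-.165,.22,0))"
```

```text
at [0.2598 0.5129 0.2064] yaw 63.1 F [-0.1  0.   0.5] w 0.0856 j [-1.14  0.71 -0.03  1.48  0.02  0.95 -0.08] t 1.15
  travel [-13.02, -12.41, -0.34] rot [-0.0, 0.0, 15.8]
  travel [-15.9, -8.4, -0.34] rot [0.0, 0.0, 15.8]
  travel [-17.58, -3.76, -0.34] rot [0.0, 0.0, 15.8]
  travel [-17.94, 1.17, -0.34] rot [0.0, 0.0, 15.8]
  --
```

Request:
{"api": "servo_tool", "payload": {
  "rows": [
    {"travel": [-13, -12.4, -0.3], "rot": [0, 0, 16], "hand": -1},
    {"travel": [-13, -12.4, -0.3], "rot": [0, 0, 16], "hand": -1},
    {"travel": [-13, -12.4, -0.3], "rot": [0, 0, 16], "hand": -1},
    {"travel": [-13, -12.4, -0.3], "rot": [0, 0, 16], "hand": -1},
    {"travel": [-13, -12.4, -0.3], "rot": [0, 0, 16], "hand": -1}
  ]
}}

```text
time_s: 1.57
eef_pos: [0.3216, 0.3385, 0.2099]
ee_rot: [1.154, 2.92, -0.002]
contact_force: [-0.5, -0.4, 0.3]
grip_width: 0.0854
grasp_force: 0.0
```

Request:
{"api": "servo_tool", "payload": {
  "rows": [
    {"travel": [-15.9, -8.4, -0.3], "rot": [0, 0, 16], "hand": -1},
    {"travel": [-15.9, -8.4, -0.3], "rot": [0, 0, 16], "hand": -1},
    {"travel": [-15.9, -8.4, -0.3], "rot": [0, 0, 16], "hand": -1},
    {"travel": [-15.9, -8.4, -0.3], "rot": [0, 0, 16], "hand": -1},
    {"travel": [-15.9, -8.4, -0.3], "rot": [0, 0, 16], "hand": -1}
  ]
}}

```text
time_s: 1.98
eef_pos: [0.3805, 0.1688, 0.2128]
ee_rot: [1.55, 2.731, -0.001]
contact_force: [-0.7, 0.1, -0.1]
grip_width: 0.0856
grasp_force: 0.0
```

Request:
{"api": "servo_tool", "payload": {
  "rows": [
    {"travel": [-17.6, -3.8, -0.3], "rot": [0, 0, 16], "hand": -1},
    {"travel": [-17.6, -3.8, -0.3], "rot": [0, 0, 16], "hand": -1},
    {"travel": [-17.6, -3.8, -0.3], "rot": [0, 0, 16], "hand": -1},
    {"travel": [-17.6, -3.8, -0.3], "rot": [0, 0, 16], "hand": -1},
    {"travel": [-17.6, -3.8, -0.3], "rot": [0, 0, 16], "hand": -1}
  ]
}}

```text
time_s: 2.4
eef_pos: [0.4388, -0.0019, 0.2157]
ee_rot: [1.915, 2.488, -0.001]
contact_force: [0.1, 0.2, 0.0]
grip_width: 0.0857
grasp_force: 0.0
```

Request:
{"api": "servo_tool", "payload": {
  "rows": [
    {"travel": [-17.9, 1.2, -0.3], "rot": [0, 0, 16], "hand": -1},
    {"travel": [-17.9, 1.2, -0.3], "rot": [0, 0, 16], "hand": -1},
    {"travel": [-17.9, 1.2, -0.3], "rot": [0, 0, 16], "hand": -1},
    {"travel": [-17.9, 1.2, -0.3], "rot": [0, 0, 16], "hand": -1},
    {"travel": [-17.9, 1.2, -0.3], "rot": [0, 0, 16], "hand": -1}
  ]
}}

```text
time_s: 2.82
eef_pos: [0.4964, -0.172, 0.2184]
ee_rot: [2.242, 2.197, -0.002]
contact_force: [0.4, -1.3, -1.4]
grip_width: 0.0851
grasp_force: 0.0
```

```bash
python3 - <<'E'
from h import *
look("wrist",[("cup",.05),("mat_yellow",.008)],"w1")
print(np.round(arm.camera_info("wrist")["pose"],3).tolist(), arm.camera_info("wrist")["intrinsics"])
plan((.551,-.170,.12,0))
E
```

```text
cup 0.71 [299.0, 162.0] [ 554.  -169.7] [48.7, 52.4] 0.6 uvw [ 551.7 -170. ]
cup 0.7 [217.0, 32.0] [458.8 -17.2] [59.2, 81.1] 79.0 uvw [459.7 -24.7]
mat_yellow 0.82 [283.0, 149.0] [ 552.7 -178.9] [89.7, 120.1] 7.0 uvw [ 535.7 -160.9]
[[1.0, -0.016, -0.006, 0.497], [-0.017, -0.947, -0.321, -0.085], [-0.001, 0.321, -0.947, 0.387], [0.0, 0.0, 0.0, 1.0]] [[277.59693225   0.         254.34665989]
 [  0.         277.59693225 189.15813764]
 [  0.           0.           1.        ]]
at [ 0.4958 -0.1668  0.2181] yaw -1.0 F [ 0.4  1.1 -0.6] w 0.0858 j [ 0.16  0.62  0.19  1.66 -0.15  0.87  0.39] t 2.9667
  travel [-0.23, 5.53, 9.81] rot [-0.0, 0.0, -1.0]
  --
```

View pics/w1.png

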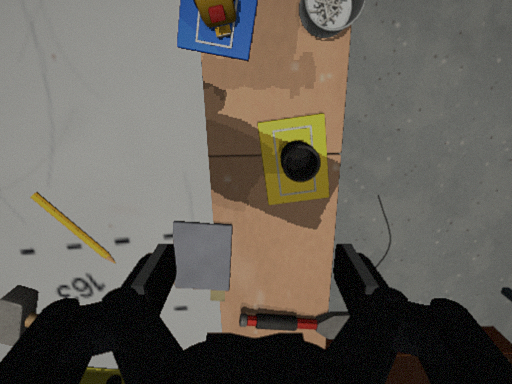

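Request:
{"api": "servo_tool", "payload": {
  "rows": [
    {"travel": [-0.2, 5.6, 9.8], "rot": [0, 0, -1], "hand": -1},
    {"travel": [-0.2, 5.6, 9.8], "rot": [0, 0, -1], "hand": -1},
    {"travel": [-0.2, 5.6, 9.8], "rot": [0, 0, -1], "hand": -1},
    {"travel": [-0.2, 5.6, 9.8], "rot": [0, 0, -1], "hand": -1},
    {"travel": [-0.2, 5.6, 9.8], "rot": [0, 0, -1], "hand": -1}
  ]
}}

```text
time_s: 3.38
eef_pos: [0.5515, -0.1676, 0.1196]
ee_rot: [-2.216, -2.224, 0.002]
contact_force: [-0.1, -0.5, 1.2]
grip_width: 0.0854
grasp_force: 0.0
```

```bash
python3 - <<'E'
from h import *
look("wrist",[("cup",.05)])
plan((.552,-.169,.02,0))
E
```

```text
cup 0.88 [257.0, 191.0] [ 554.1 -169.4] [48.1, 55.1] 0.2 uvw [ 553.8 -169. ]
cup 0.6 [121.0, 277.0] [ 413.8 -261.3] [37.3, 46.3] -5.7 uvw [ 415.6 -263.1]
at [ 0.5518 -0.1685  0.1217] yaw 0.2 F [ 0.6 -0.1  0.6] w 0.0852 j [ 0.16  0.83  0.16  1.59 -0.17  0.74  0.4 ] t 3.4833
  travel [-0.05, 0.01, 10.17] rot [0.1, 0.0, 0.2]
  --
```

Request:
{"api": "servo_tool", "payload": {
  "rows": [
    {"travel": [0, 0.2, 4], "rot": [0, 0, 0], "hand": -1},
    {"travel": [0, 0.2, 7], "rot": [0, 0, 0], "hand": -1},
    {"travel": [0, 0.2, 9], "rot": [0, 0, 0], "hand": -1},
    {"travel": [0, 0.2, 10], "rot": [0, 0, 0], "hand": -1},
    {"travel": [0, 0.2, 10], "rot": [0, 0, 0], "hand": -1}
  ]
}}

```text
time_s: 3.9
eef_pos: [0.5534, -0.1687, 0.0202]
ee_rot: [-2.218, -2.224, 0.001]
contact_force: [-0.3, 0.7, 0.1]
grip_width: 0.0857
grasp_force: 0.0
```

Request:
{"api": "servo_tool", "payload": {
  "rows": [
    {"travel": [0, 0, 0], "rot": [0, 0, 0], "hand": 1},
    {"travel": [0, 0, 0], "rot": [0, 0, 0], "hand": 1},
    {"travel": [0, 0, 0], "rot": [0, 0, 0], "hand": 1},
    {"travel": [0, 0, 0], "rot": [0, 0, 0], "hand": 1},
    {"travel": [0, 0, 0], "rot": [0, 0, 0], "hand": 1}
  ],
  "squeeze": 20
}}

```text
time_s: 4.32
eef_pos: [0.5545, -0.1692, 0.0218]
ee_rot: [2.218, 2.223, 0.001]
contact_force: [-2.9, 0.5, 12.3]
grip_width: 0.0453
grasp_force: 18.6
```

Request:
{"api": "servo_tool", "payload": {
  "rows": [
    {"travel": [0, 0, 0], "rot": [0, 0, 0], "hand": 1},
    {"travel": [0, 0, 0], "rot": [0, 0, 0], "hand": 1},
    {"travel": [0, 0, 0], "rot": [0, 0, 0], "hand": 1},
    {"travel": [0, 0, 0], "rot": [0, 0, 0], "hand": 1},
    {"travel": [0, 0, 0], "rot": [0, 0, 0], "hand": 1}
  ],
  "squeeze": 20
}}

```text
time_s: 4.73
eef_pos: [0.5545, -0.1692, 0.0219]
ee_rot: [2.218, 2.223, 0.001]
contact_force: [-2.5, -0.3, 11.8]
grip_width: 0.0449
grasp_force: 18.6
```

```bash
python3 - <<'E'
from h import *
plan((.552,-.169,.15,0),(.411,-.332,.15,0),(.411,-.332,.03,0))
E
```

```text
at [ 0.5545 -0.1692  0.0219] yaw 0.1 F [-2.5 -0.3 11.8] w 0.0449 j [ 0.18  0.98  0.12  1.64 -0.2   0.53  0.42] t 4.7333
  travel [0.02, -0.23, -12.82] rot [0.1, 0.0, 0.1]
  --
  travel [-8.15, -7.05, 0.0] rot [0.0, 0.0, 0.0]
  travel [-8.15, -7.05, 0.0] rot [0.0, 0.0, 0.0]
  --
  travel [0.0, -0.0, 12.0] rot [0.0, 0.0, 0.0]
  --
```

Request:
{"api": "servo_tool", "payload": {
  "rows": [
    {"travel": [0, 0, -1], "hand": 1},
    {"travel": [0, 0, -4], "hand": 1},
    {"travel": [0, 0, -8], "hand": 1},
    {"travel": [0, 0, -11], "hand": 1},
    {"travel": [0, 0, -13], "hand": 1}
  ]
}}

```text
$.rows[0]: bad value
```

Request:
{"api": "servo_tool", "payload": {
  "rows": [
    {"travel": [-1, -1, 0], "hand": 1},
    {"travel": [-3, -2.6, 0], "hand": 1},
    {"travel": [-5, -4.3, 0], "hand": 1},
    {"travel": [-7, -6, 0], "hand": 1},
    {"travel": [-9, -7.7, 0], "hand": 1}
  ]
}}

```text
$.rows[0]: bad value
```

Request:
{"api": "servo_tool", "payload": {
  "rows": [
    {"travel": [-2, -1.7, 0], "hand": 1},
    {"travel": [-4, -3.4, 0], "hand": 1},
    {"travel": [-6, -5.2, 0], "hand": 1},
    {"travel": [-7.3, -6.2, 0], "hand": 1},
    {"travel": [-7.3, -6.2, 0], "hand": 1}
  ]
}}

```text
$.rows[0]: bad value
```

```bash
python3 - <<'E'
from h import *
look("wrist",[("mat_spare",.008)],"w2")
plan((.411,-.332,.023,0))
E
```

```text
mat_spare 0.91 [60.0, 335.0] [ 380.7 -273.8] [19.3, 42.2] -48.9 uvw [ 389.3 -280. ]
at [ 0.5545 -0.1692  0.0218] yaw 0.1 F [-3.1  0.5 11.8] w 0.0457 j [ 0.18  0.98  0.12  1.64 -0.2   0.53  0.42] t 4.8333
  travel [-8.12, -7.19, -0.07] rot [0.1, 0.0, 0.1]
  travel [-8.13, -7.18, -0.06] rot [0.0, 0.0, 0.1]
  --
```

View pics/w2.png

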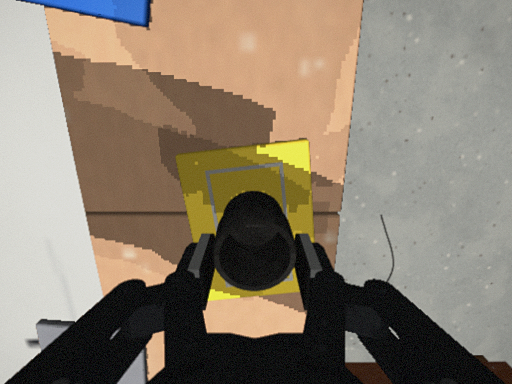

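The `rot` field is mandatory, so those calls were refused. The picture shows the cup well gripped at (255,245), still on the yellow mat.

Request:
{"api": "servo_tool", "payload": {
  "rows": [
    {"travel": [0, 0, -1], "rot": [0, 0, 0], "hand": 1},
    {"travel": [0, 0, -4], "rot": [0, 0, 0], "hand": 1},
    {"travel": [0, 0, -8], "rot": [0, 0, 0], "hand": 1},
    {"travel": [0, 0, -11], "rot": [0, 0, 0], "hand": 1},
    {"travel": [0, 0, -13], "rot": [0, 0, 0], "hand": 1}
  ]
}}

```text
time_s: 5.25
eef_pos: [0.5545, -0.1692, 0.1546]
ee_rot: [2.217, 2.222, 0.003]
contact_force: [-0.1, 0.3, -0.8]
grip_width: 0.0452
grasp_force: 20.8
```

Request:
{"api": "servo_tool", "payload": {
  "rows": [
    {"travel": [1, -1, 0], "rot": [0, 0, 0], "hand": 1},
    {"travel": [-2, -2.6, 0], "rot": [0, 0, 0], "hand": 1},
    {"travel": [-5, -4.3, 0], "rot": [0, 0, 0], "hand": 1},
    {"travel": [-7, -6, 0], "rot": [0, 0, 0], "hand": 1},
    {"travel": [-9, -7.7, 0], "rot": [0, 0, 0], "hand": 1}
  ]
}}

```text
time_s: 5.67
eef_pos: [0.4761, -0.2604, 0.1515]
ee_rot: [2.219, 2.223, -0.0]
contact_force: [-0.1, -0.5, -0.3]
grip_width: 0.0454
grasp_force: 20.8
```

Request:
{"api": "servo_tool", "payload": {
  "rows": [
    {"travel": [-2, -1.7, 0], "rot": [0, 0, 0], "hand": 1},
    {"travel": [-4, -3.4, 0], "rot": [0, 0, 0], "hand": 1},
    {"travel": [-6, -5.2, 0], "rot": [0, 0, 0], "hand": 1},
    {"travel": [-7.3, -6.2, 0], "rot": [0, 0, 0], "hand": 1},
    {"travel": [-7.3, -6.2, 0], "rot": [0, 0, 0], "hand": 1}
  ]
}}

```text
time_s: 6.08
eef_pos: [0.4128, -0.3354, 0.1516]
ee_rot: [2.223, 2.218, -0.003]
contact_force: [-0.0, -1.0, -0.8]
grip_width: 0.0455
grasp_force: 20.8
```

```bash
python3 - <<'E'
from h import *
look("wrist",[("mat_spare",.008)],"w3")
plan((.411,-.332,.023,0))
E
```

```text
at [ 0.4153 -0.3325  0.1512] yaw 0.1 F [0.3 0.4 0. ] w 0.0456 j [ 0.55  0.72  0.12  1.72 -0.12  0.71  0.73] t 6.1833
  travel [0.05, -0.44, 12.82] rot [0.0, 0.0, 0.1]
  --
```

Request:
{"api": "servo_tool", "payload": {
  "rows": [
    {"travel": [0, -0.4, 4], "rot": [0, 0, 0], "hand": 1},
    {"travel": [0, -0.4, 8], "rot": [0, 0, 0], "hand": 1},
    {"travel": [0, -0.4, 11], "rot": [0, 0, 0], "hand": 1},
    {"travel": [0, -0.4, 12.5], "rot": [0, 0, 0], "hand": 1},
    {"travel": [0, -0.4, 12.8], "rot": [0, 0, 0], "hand": 1}
  ]
}}

```text
time_s: 6.6
eef_pos: [0.4105, -0.3308, 0.0206]
ee_rot: [-2.215, -2.222, 0.001]
contact_force: [-8.4, 4.2, 21.3]
grip_width: 0.0453
grasp_force: 24.0
```

Request:
{"api": "servo_tool", "payload": {
  "rows": [
    {"travel": [0, 0, 0], "rot": [0, 0, 0], "hand": 1},
    {"travel": [0, 0, 0], "rot": [0, 0, 0], "hand": -1},
    {"travel": [0, 0, 0], "rot": [0, 0, 0], "hand": -1},
    {"travel": [0, 0, 0], "rot": [0, 0, 0], "hand": -1},
    {"travel": [0, 0, 0], "rot": [0, 0, 0], "hand": -1}
  ]
}}

```text
time_s: 7.02
eef_pos: [0.4117, -0.3322, 0.0228]
ee_rot: [2.218, 2.224, 0.0]
contact_force: [-0.4, -0.3, 0.4]
grip_width: 0.0852
grasp_force: 0.0
```

Request:
{"api": "servo_tool", "payload": {
  "rows": [
    {"travel": [0, 0, 0], "rot": [0, 0, 0], "hand": -1},
    {"travel": [0, 0, -3], "rot": [0, 0, 0], "hand": -1},
    {"travel": [0, 0, -7], "rot": [0, 0, 0], "hand": -1},
    {"travel": [0, 0, -11], "rot": [0, 0, 0], "hand": -1},
    {"travel": [0, 0, -15], "rot": [0, 0, 0], "hand": -1}
  ]
}}

```text
time_s: 7.43
eef_pos: [0.411, -0.332, 0.1745]
ee_rot: [-2.219, -2.224, 0.0]
contact_force: [0.0, 0.3, 0.1]
grip_width: 0.0852
grasp_force: 0.0
```

```bash
python3 - <<'E'
from h import *
look("wrist",[("mat_spare",.008),("cup",.05)],"w4")
plan((.458,-.03,.20,12))
E
```

```text
mat_spare 0.73 [250.0, 148.0] [ 413.3 -335.4] [92.3, 122.9] -5.4 uvw [ 408.6 -314.2]
cup 0.87 [253.0, 174.0] [ 414.  -336.1] [48.5, 54.7] -0.0 uvw [ 412.4 -335.6]
at [ 0.4122 -0.3329  0.175 ] yaw 0.1 F [-0.8  0.5 -1.2] w 0.0853 j [ 0.55  0.68  0.13  1.7  -0.12  0.76  0.73] t 7.5833
  travel [15.14, 2.33, -1.28] rot [0.2, 0.2, -5.9]
  travel [14.82, 3.88, -1.25] rot [0.0, 0.0, -5.9]
  --
```

View pics/w4.png

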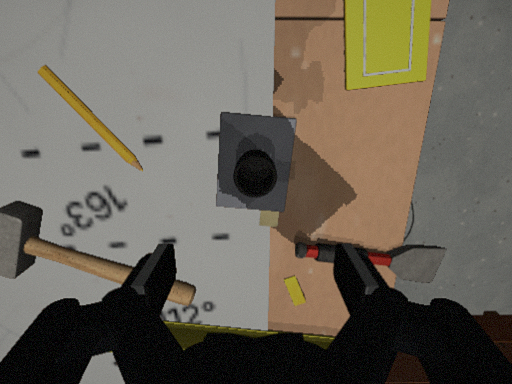

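Cup stands upright on the grey mat, at (255,172). On to the tape.

Request:
{"api": "servo_tool", "payload": {
  "rows": [
    {"travel": [4, 0.6, -0.3], "rot": [0, 0, -6], "hand": -1},
    {"travel": [8, 1.2, -0.6], "rot": [0, 0, -6], "hand": -1},
    {"travel": [12, 1.8, -1], "rot": [0, 0, -6], "hand": -1},
    {"travel": [15.1, 2.3, -1.3], "rot": [0, 0, -6], "hand": -1},
    {"travel": [15.1, 2.3, -1.3], "rot": [0, 0, -6], "hand": -1}
  ]
}}

```text
time_s: 8.0
eef_pos: [0.4349, -0.1751, 0.1851]
ee_rot: [-2.09, -2.343, -0.003]
contact_force: [0.2, 1.1, -0.1]
grip_width: 0.0851
grasp_force: 0.0
```

Request:
{"api": "servo_tool", "payload": {
  "rows": [
    {"travel": [4, 1, -0.3], "rot": [0, 0, -6], "hand": -1},
    {"travel": [8, 2, -0.6], "rot": [0, 0, -6], "hand": -1},
    {"travel": [12, 3, -1], "rot": [0, 0, -6], "hand": -1},
    {"travel": [14.8, 3.9, -1.2], "rot": [0, 0, -6], "hand": -1},
    {"travel": [14.8, 3.9, -1.2], "rot": [0, 0, -6], "hand": -1}
  ]
}}

```text
time_s: 8.42
eef_pos: [0.4575, -0.024, 0.1969]
ee_rot: [-1.964, -2.449, -0.002]
contact_force: [0.3, 0.5, -1.4]
grip_width: 0.0855
grasp_force: 0.0
```

```bash
python3 - <<'E'
from h import *
look("wrist",[("tape",.074),("tape",.04),("mat_blue",.008),("nail_tin",.045)],"w5")
plan((.457,.017,.12,13))
E
```

```text
tape 0.86 [258.0, 127.0] [453.5  21. ] [39.8, 71.5] 11.7 uvw [449.7  23.4]
tape 0.86 [258.0, 127.0] [455.1  17.3] [44.5, 79.9] 11.7 uvw [450.9  19.9]
mat_blue 0.78 [283.0, 128.0] [458.4  15. ] [91.5, 121.8] -11.0 uvw [483.1  23. ]
nail_tin 0.81 [360.0, 166.0] [578.9   4.9] [63.9, 78.1] 84.9 uvw [579.2   2.7]
at [ 0.4566 -0.031   0.197 ] yaw 12.0 F [-1.2 -0.   0.2] w 0.0856 j [-0.09  0.56  0.14  1.91 -0.12  0.68  0.33] t 8.6667
  travel [4.68, 1.05, 7.7] rot [-0.1, 0.0, -1.0]
  --
```

View pics/w5.png

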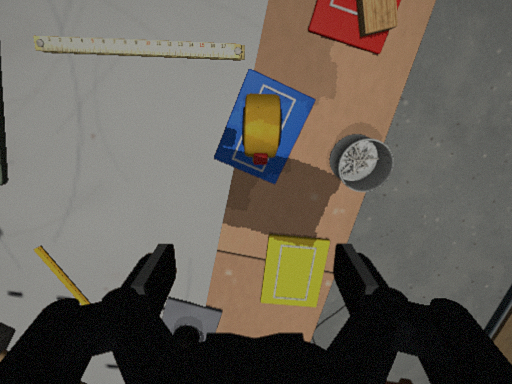

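The wrist picture shows the tape on the blue mat at (262,127), its red hook towards -y at (261,158), and the tin well clear at (362,162).

Request:
{"api": "servo_tool", "payload": {
  "rows": [
    {"travel": [2, 0.3, 3], "rot": [0, 0, 0], "hand": -1},
    {"travel": [4, 0.7, 6], "rot": [0, 0, 0], "hand": -1},
    {"travel": [4.7, 0.8, 7.7], "rot": [0, 0, 0], "hand": -1},
    {"travel": [4.7, 0.8, 7.7], "rot": [0, 0, 0], "hand": -1},
    {"travel": [4.7, 0.8, 7.7], "rot": [0, 0, 0], "hand": -1}
  ]
}}

```text
time_s: 9.08
eef_pos: [0.4546, 0.0166, 0.1204]
ee_rot: [-1.975, -2.442, 0.002]
contact_force: [-0.6, -0.5, 1.6]
grip_width: 0.0854
grasp_force: 0.0
```

```bash
python3 - <<'E'
from h import *
look("wrist",[("tape",.074)],"w6")
plan((.4545,.0165,.025,12))
E
```

```text
tape 0.88 [256.0, 180.0] [453.8  30.9] [39.8, 76.1] 13.1 uvw [452.7  33.4]
at [0.4553 0.0164 0.1215] yaw 12.0 F [ 0.6 -0.8  0.7] w 0.0854 j [-0.17  0.69  0.11  2.01 -0.16  0.45  0.27] t 9.1833
  travel [0.03, -0.09, 9.65] rot [0.1, 0.0, 0.0]
  --
```

Request:
{"api": "servo_tool", "payload": {
  "rows": [
    {"travel": [0.1, 0, 4], "rot": [0, 0, 0], "hand": -1},
    {"travel": [0.1, 0, 7], "rot": [0, 0, 0], "hand": -1},
    {"travel": [0.1, 0, 9], "rot": [0, 0, 0], "hand": -1},
    {"travel": [0.1, 0, 9.6], "rot": [0, 0, 0], "hand": -1},
    {"travel": [0.1, 0, 9.6], "rot": [0, 0, 0], "hand": -1}
  ]
}}

```text
time_s: 9.6
eef_pos: [0.4547, 0.0179, 0.0244]
ee_rot: [-1.975, -2.442, 0.001]
contact_force: [0.6, -0.8, 0.1]
grip_width: 0.085
grasp_force: 0.0
```

Request:
{"api": "servo_tool", "payload": {
  "rows": [
    {"travel": [0, 0, 0], "rot": [0, 0, 0], "hand": 1},
    {"travel": [0, 0, 0], "rot": [0, 0, 0], "hand": 1},
    {"travel": [0, 0, 0], "rot": [0, 0, 0], "hand": 1},
    {"travel": [0, 0, 0], "rot": [0, 0, 0], "hand": 1},
    {"travel": [0, 0, 0], "rot": [0, 0, 0], "hand": 1}
  ],
  "squeeze": 45
}}

```text
time_s: 10.02
eef_pos: [0.4553, 0.0188, 0.0254]
ee_rot: [1.973, 2.443, 0.002]
contact_force: [0.1, 1.1, 15.2]
grip_width: 0.0371
grasp_force: 43.0
```

Request:
{"api": "servo_tool", "payload": {
  "rows": [
    {"travel": [0, 0, 0], "rot": [0, 0, 0], "hand": 1},
    {"travel": [0, 0, 0], "rot": [0, 0, 0], "hand": 1},
    {"travel": [0, 0, 0], "rot": [0, 0, 0], "hand": 1},
    {"travel": [0, 0, 0], "rot": [0, 0, 0], "hand": 1},
    {"travel": [0, 0, 0], "rot": [0, 0, 0], "hand": 1}
  ]
}}

```text
time_s: 10.43
eef_pos: [0.4553, 0.0188, 0.0254]
ee_rot: [1.973, 2.443, 0.002]
contact_force: [-0.1, 1.3, 15.6]
grip_width: 0.037
grasp_force: 43.1
```

```bash
python3 - <<'E'
from h import *
plan((.455,.017,.15,12),(.553,-.18,.15,7))
E
```

```text
at [0.4553 0.0188 0.0254] yaw 12.1 F [-0.1  1.3 15.6] w 0.037 j [-0.14  0.88  0.04  2.08 -0.19  0.18  0.29] t 10.4333
  travel [-0.17, -0.04, -12.46] rot [0.1, 0.0, 0.1]
  --
  travel [-10.65, 2.74, 0.0] rot [0.0, 0.0, 2.5]
  travel [-10.52, 3.21, 0.0] rot [0.0, 0.0, 2.5]
  --
```

Request:
{"api": "servo_tool", "payload": {
  "rows": [
    {"travel": [0, 0, -1], "rot": [0, 0, 0], "hand": 1},
    {"travel": [0, 0, -4], "rot": [0, 0, 0], "hand": 1},
    {"travel": [0, 0, -8], "rot": [0, 0, 0], "hand": 1},
    {"travel": [0, 0, -11], "rot": [0, 0, 0], "hand": 1},
    {"travel": [0, 0, -12.5], "rot": [0, 0, 0], "hand": 1}
  ]
}}

```text
time_s: 10.85
eef_pos: [0.4552, 0.0187, 0.153]
ee_rot: [1.973, 2.442, 0.004]
contact_force: [0.1, -0.1, -2.7]
grip_width: 0.0372
grasp_force: 47.3
```

Request:
{"api": "servo_tool", "payload": {
  "rows": [
    {"travel": [-2, 0.5, 0], "rot": [0, 0, 0.5], "hand": 1},
    {"travel": [-5, 1.2, 0], "rot": [0, 0, 1], "hand": 1},
    {"travel": [-8, 2, 0], "rot": [0, 0, 1.5], "hand": 1},
    {"travel": [-10.6, 2.7, 0], "rot": [0, 0, 2.5], "hand": 1},
    {"travel": [-10.6, 2.7, 0], "rot": [0, 0, 2.5], "hand": 1}
  ]
}}

```text
time_s: 11.27
eef_pos: [0.5046, -0.0843, 0.1498]
ee_rot: [2.032, 2.392, -0.002]
contact_force: [0.5, -0.8, -2.9]
grip_width: 0.0369
grasp_force: 47.3
```

Request:
{"api": "servo_tool", "payload": {
  "rows": [
    {"travel": [-2, 0.6, 0], "rot": [0, 0, 0.5], "hand": 1},
    {"travel": [-5, 1.5, 0], "rot": [0, 0, 1], "hand": 1},
    {"travel": [-8, 2.4, 0], "rot": [0, 0, 1.5], "hand": 1},
    {"travel": [-10.5, 3.2, 0], "rot": [0, 0, 2.5], "hand": 1},
    {"travel": [-10.5, 3.2, 0], "rot": [0, 0, 2.5], "hand": 1}
  ]
}}

```text
time_s: 11.68
eef_pos: [0.5531, -0.1825, 0.1495]
ee_rot: [2.084, 2.348, -0.003]
contact_force: [-0.3, -0.9, -3.1]
grip_width: 0.0367
grasp_force: 47.3
```

```bash
python3 - <<'E'
from h import *
look("wrist",[("tape",.15),("mat_yellow",.008)],"w7")
look("top",[("tape",.17)])
plan((.553,-.18,.026,7))
E
```

```text
tape 0.9 [253.0, 225.0] [ 553.6 -186.2] [52.8, 104.6] 5.3 uvw [ 551.2 -180. ]
mat_yellow 0.85 [255.0, 137.0] [ 550.3 -163.1] [89.7, 94.2] 7.0 uvw [ 548.4 -141.4]
at [ 0.5523 -0.1764  0.1496] yaw 7.2 F [-0.6  0.  -2.4] w 0.037 j [ 0.19  0.79  0.12  1.54 -0.12  0.82  0.49] t 11.9333
  travel [-0.38, 0.03, 12.36] rot [-0.0, -0.0, 0.2]
  --
```

View pics/w7.png

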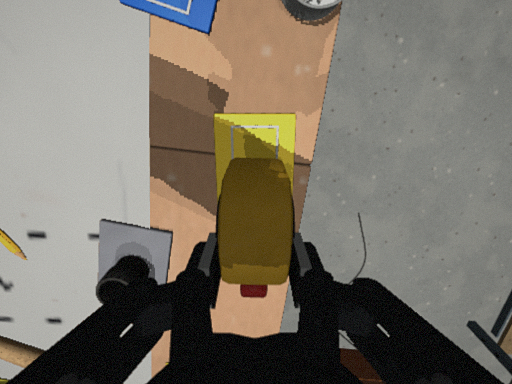

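Request:
{"api": "servo_tool", "payload": {
  "rows": [
    {"travel": [-0.3, 0, 4], "rot": [0, 0, 0], "hand": 1},
    {"travel": [-0.3, 0, 8], "rot": [0, 0, 0], "hand": 1},
    {"travel": [-0.3, 0, 11], "rot": [0, 0, 0], "hand": 1},
    {"travel": [-0.3, 0, 12], "rot": [0, 0, 0], "hand": 1},
    {"travel": [-0.3, 0, 12], "rot": [0, 0, 0], "hand": 1}
  ]
}}

```text
time_s: 12.35
eef_pos: [0.5521, -0.1795, 0.0282]
ee_rot: [-2.076, -2.354, 0.002]
contact_force: [-0.2, -0.1, -2.6]
grip_width: 0.0365
grasp_force: 46.9
```

```bash
python3 - <<'E'
from h import *
plan((.553,-.179,.0262,7))
E
```

```text
at [ 0.5521 -0.1795  0.0282] yaw 7.2 F [-0.2 -0.1 -2.6] w 0.0365 j [ 0.22  0.97  0.09  1.63 -0.14  0.56  0.51] t 12.35
  travel [0.04, 0.09, 0.2] rot [-0.1, -0.1, 0.2]
  --
```

Request:
{"api": "servo_tool", "payload": {
  "rows": [
    {"travel": [0, 0.1, 0.1], "rot": [0, 0, 0], "hand": 1},
    {"travel": [0, 0.1, 0.2], "rot": [0, 0, 0], "hand": 1},
    {"travel": [0, 0.1, 0.25], "rot": [0, 0, 0], "hand": 1},
    {"travel": [0, 0.1, 0.25], "rot": [0, 0, 0], "hand": 1},
    {"travel": [0, 0.1, 0.25], "rot": [0, 0, 0], "hand": -1}
  ]
}}

```text
time_s: 12.77
eef_pos: [0.5542, -0.1804, 0.0278]
ee_rot: [2.078, 2.355, 0.001]
contact_force: [-0.1, -0.7, 0.6]
grip_width: 0.0476
grasp_force: 0.0
```

Request:
{"api": "servo_tool", "payload": {
  "rows": [
    {"travel": [0, 0, 0], "rot": [0, 0, 0], "hand": -1},
    {"travel": [0, 0, 0], "rot": [0, 0, 0], "hand": -1},
    {"travel": [0, 0, 0], "rot": [0, 0, 0], "hand": -1},
    {"travel": [0, 0, 0], "rot": [0, 0, 0], "hand": -1},
    {"travel": [0, 0, 0], "rot": [0, 0, 0], "hand": -1}
  ]
}}

```text
time_s: 13.18
eef_pos: [0.5538, -0.1803, 0.0269]
ee_rot: [2.079, 2.355, -0.0]
contact_force: [0.4, -0.1, -0.1]
grip_width: 0.0855
grasp_force: 0.0
```

Request:
{"api": "servo_tool", "payload": {
  "rows": [
    {"travel": [0, 0, -2], "rot": [0, 0, 0], "hand": -1},
    {"travel": [0, 0, -6], "rot": [0, 0, 0], "hand": -1},
    {"travel": [0, 0, -10], "rot": [0, 0, 0], "hand": -1},
    {"travel": [0, 0, -14], "rot": [0, 0, 0], "hand": -1},
    {"travel": [0, 0, -17], "rot": [0, 0, 0], "hand": -1}
  ]
}}

```text
time_s: 13.6
eef_pos: [0.554, -0.1804, 0.2003]
ee_rot: [2.078, 2.354, 0.001]
contact_force: [0.7, 0.2, 0.9]
grip_width: 0.0853
grasp_force: 0.0
```

```bash
python3 - <<'E'
from h import *
look("wrist",[("tape",.04),("mat_yellow",.008)],"w8")
look("top",[("tape",.05),("mat_yellow",.008)])
plan((.55,.02,.20,0),(.53,.15,.20,25))
E
```

```text
tape 0.56 [254.0, 162.0] [ 557.  -180.1] [46.0, 85.8] 7.0 uvw [ 555.9 -176.6]
mat_yellow 0.81 [237.0, 150.0] [ 555.7 -181.3] [91.1, 122.8] 6.9 uvw [ 532.7 -171.2]
mat_yellow 0.62 [323.0, 155.0] [ 595.3 -189.7] [9.1, 26.4] 0.6 uvw [ 590.4 -187.3]
at [ 0.5534 -0.1801  0.196 ] yaw 7.1 F [0.6 0.8 0.7] w 0.0854 j [ 0.19  0.74  0.14  1.47 -0.11  0.94  0.49] t 13.9
  travel [9.95, 1.08, -0.2] rot [-0.1, -0.0, 3.6]
  travel [9.99, 0.45, -0.2] rot [0.0, 0.0, 3.6]
  --
  travel [13.0, -2.0, 0.0] rot [0.0, 0.0, -25.0]
  --
```

View pics/w8.png

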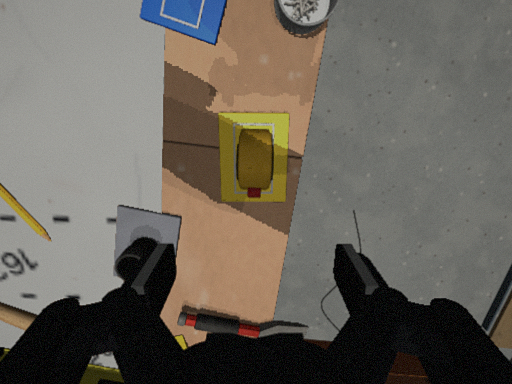

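The tape sits inside the white outline of the yellow mat (254,160), parallel to it. Next, the spacer.

Request:
{"api": "servo_tool", "payload": {
  "rows": [
    {"travel": [4, 0.4, 0], "rot": [0, 0, 1], "hand": -1},
    {"travel": [8, 0.8, 0], "rot": [0, 0, 2], "hand": -1},
    {"travel": [12, 1.2, 0], "rot": [0, 0, 3.5], "hand": -1},
    {"travel": [16, 1.6, 0], "rot": [0, 0, 3.5], "hand": -1},
    {"travel": [19, 1.6, 0], "rot": [0, 0, 3.5], "hand": -1}
  ]
}}

```text
time_s: 14.32
eef_pos: [0.5454, 0.0138, 0.1957]
ee_rot: [-2.146, -2.292, 0.001]
contact_force: [0.9, 0.6, -0.5]
grip_width: 0.0858
grasp_force: 0.0
```

```bash
python3 -c "
from h import *
plan((.53,.14,.2,25))"
```

```text
at [0.5454 0.0138 0.1957] yaw 3.7 F [ 0.9  0.6 -0.5] w 0.0858 j [-0.18  0.69  0.19  1.61 -0.16  0.86  0.13] t 14.3167
  travel [12.69, -0.72, -0.42] rot [-0.1, -0.1, -21.3]
  --
```

Request:
{"api": "servo_tool", "payload": {
  "rows": [
    {"travel": [4, -0.2, -0.2], "rot": [0, 0, -6], "hand": -1},
    {"travel": [8, -0.5, -0.4], "rot": [0, 0, -12], "hand": -1},
    {"travel": [11, -0.7, -0.4], "rot": [0, 0, -18], "hand": -1},
    {"travel": [12.7, -0.7, -0.4], "rot": [0, 0, -21], "hand": -1},
    {"travel": [12.7, -0.7, -0.4], "rot": [0, 0, -21], "hand": -1}
  ]
}}

```text
time_s: 14.73
eef_pos: [0.5301, 0.1403, 0.1999]
ee_rot: [-1.685, -2.649, 0.0]
contact_force: [-0.6, 0.3, -0.2]
grip_width: 0.0854
grasp_force: 0.0
```

```bash
python3 - <<'E'
from h import *
look("wrist",[("spacer",.028),("mat_red",.008),("mat_black",.008),("brick_offcut",.038)],"w9")
plan((.541,.192,.10,25))
E
```

```text
spacer 0.58 [282.0, 124.0] [540.2 189.9] [36.5, 89.4] 25.4 uvw [539.6 196.6]
mat_red 0.68 [266.0, 113.0] [532.6 192.7] [90.5, 120.7] -3.9 uvw [518.3 199.3]
mat_red 0.15 [175.0, 215.0] [458.4  16.2] [91.5, 123.6] -10.9 uvw [460.6  19. ]
at [0.5312 0.1351 0.2006] yaw 24.5 F [ 0.8  0.5 -0.3] w 0.0852 j [-0.36  0.68  0.1   1.59 -0.08  0.88  0.2 ] t 14.9833
  travel [4.77, 3.26, 10.05] rot [-0.0, 0.0, -0.5]
  --
```

View pics/w9.png

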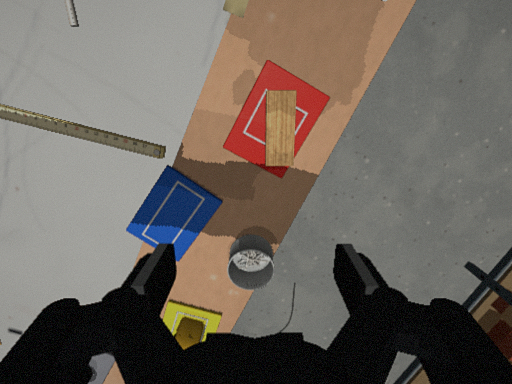

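The spacer lies on the red mat at (281,128), turned about 25°; the blue mat is empty.

Request:
{"api": "servo_tool", "payload": {
  "rows": [
    {"travel": [2, 1.4, 3], "rot": [0, 0, 0], "hand": -1},
    {"travel": [4, 2.8, 6], "rot": [0, 0, 0], "hand": -1},
    {"travel": [4.6, 3.1, 9], "rot": [0, 0, -0.5], "hand": -1},
    {"travel": [4.6, 3.1, 10], "rot": [0, 0, -0.5], "hand": -1},
    {"travel": [4.6, 3.1, 10], "rot": [0, 0, -0.5], "hand": -1}
  ]
}}

```text
time_s: 15.4
eef_pos: [0.5392, 0.1897, 0.099]
ee_rot: [-1.686, -2.649, 0.006]
contact_force: [-0.5, -0.3, 0.4]
grip_width: 0.0854
grasp_force: 0.0
```

```bash
python3 - <<'E'
from h import *
look("wrist",[("spacer",.028)],"w10")
plan((.540,.190,.010,25))
E
```

```text
spacer 0.81 [258.0, 179.0] [540.6 193. ] [36.3, 93.6] 24.3 uvw [538.7 199.5]
at [0.5407 0.1898 0.1021] yaw 25.0 F [ 0.7 -0.5 -0.7] w 0.0852 j [-0.44  0.84  0.09  1.62 -0.1   0.69  0.14] t 15.5
  travel [0.06, -0.06, 9.21] rot [0.0, 0.1, 0.0]
  --
```

Request:
{"api": "servo_tool", "payload": {
  "rows": [
    {"travel": [0.1, 0, 4], "rot": [0, 0, 0], "hand": -1},
    {"travel": [0.1, 0, 7], "rot": [0, 0, 0], "hand": -1},
    {"travel": [0.1, 0, 8.6], "rot": [0, 0, 0], "hand": -1},
    {"travel": [0.1, 0, 9.1], "rot": [0, 0, 0], "hand": -1},
    {"travel": [0.1, 0, 9.1], "rot": [0, 0, 0], "hand": -1}
  ]
}}

```text
time_s: 15.92
eef_pos: [0.5402, 0.1914, 0.0106]
ee_rot: [1.686, 2.65, 0.0]
contact_force: [0.7, -0.0, 0.2]
grip_width: 0.0855
grasp_force: 0.0
```

Request:
{"api": "servo_tool", "payload": {
  "rows": [
    {"travel": [0, 0, 0], "rot": [0, 0, 0], "hand": 1},
    {"travel": [0, 0, 0], "rot": [0, 0, 0], "hand": 1},
    {"travel": [0, 0, 0], "rot": [0, 0, 0], "hand": 1},
    {"travel": [0, 0, 0], "rot": [0, 0, 0], "hand": 1},
    {"travel": [0, 0, 0], "rot": [0, 0, 0], "hand": 1}
  ],
  "squeeze": 25
}}

```text
time_s: 16.33
eef_pos: [0.5398, 0.1923, 0.0105]
ee_rot: [1.684, 2.651, 0.001]
contact_force: [-0.5, 0.0, 0.3]
grip_width: 0.0258
grasp_force: 0.0
```

Request:
{"api": "servo_tool", "payload": {
  "rows": [
    {"travel": [0, 0, 0], "rot": [0, 0, 0], "hand": 1},
    {"travel": [0, 0, 0], "rot": [0, 0, 0], "hand": 1},
    {"travel": [0, 0, 0], "rot": [0, 0, 0], "hand": 1},
    {"travel": [0, 0, 0], "rot": [0, 0, 0], "hand": 1},
    {"travel": [0, 0, 0], "rot": [0, 0, 0], "hand": 1}
  ]
}}

```text
time_s: 16.75
eef_pos: [0.5396, 0.1922, 0.0099]
ee_rot: [1.685, 2.652, -0.0]
contact_force: [0.1, -0.2, 0.6]
grip_width: -0.0002
grasp_force: 0.0
```

```bash
python3 - <<'E'
from h import *
plan((.540,.190,.13,25),(.4585,.0155,.13,-11))
E
```

```text
at [0.5396 0.1922 0.0099] yaw 25.1 F [ 0.1 -0.2  0.6] w -0.0002 j [-0.43  0.99  0.06  1.66 -0.11  0.49  0.15] t 16.75
  travel [-0.22, -0.06, -12.01] rot [-0.0, 0.0, 0.1]
  --
  travel [-6.19, -7.38, 0.0] rot [0.0, 0.0, 18.0]
  travel [-8.16, -5.11, 0.0] rot [0.0, 0.0, 18.0]
  --
```

```bash
python3 - <<'E'
from h import *
look("wrist",[("spacer",.028)],"w11")
look("scene",[("spacer",.028)],"s11")
a=cv2.imread("pics/w11.png"); b=cv2.imread("pics/s11.png")[120:240,160:320]
cv2.imwrite("pics/m11.png",np.hstack([cv2.resize(a,(400,300)),cv2.resize(b,(400,300))]))
E
```

```text
spacer 0.56 [256.0, 195.0] [530.8 210.3] [36.2, 57.8] 27.1 uvw [528.9 217.4]
spacer 0.74 [230.0, 163.0] [535.  189.2] [50.6, 89.7] 27.0 uvw [539.6 184.5]
spacer 0.65 [341.0, 263.0] [ 416.9 -331.5] [45.8, 74.7] -77.8 uvw [ 419.5 -333.6]
```

View pics/m11.png

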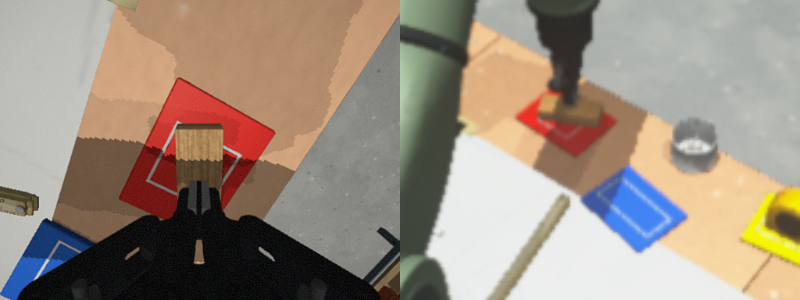

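```bash
python3 - <<'E'
from h import *
c=arm.camera_info("wrist"); T=np.linalg.inv(c["pose"]); s,p,M=state()
for z in (-.02,-.0187,-.01,0,.01): 
    P=p+M@[0,0,z]; q=T[:3,:3]@P+T[:3,3]
    print(z,P.round(4),cv2.projectPoints(q.reshape(1,3),np.zeros(3),np.zeros(3),np.array(c["intrinsics"],float),np.array(c["distortion"],float))[0].ravel().round(1))
a=cv2.imread("pics/w11.png")[140:300,180:340]
b=cv2.imread("pics/s11.png")[110:190,190:270]
cv2.imwrite("pics/m12.png",np.hstack([cv2.resize(a,(400,400)),cv2.resize(b,(400,400),interpolation=cv2.INTER_CUBIC)]))
E
```

```text
-0.02 [0.5396 0.1922 0.0299] [254.6 239.1]
-0.0187 [0.5396 0.1922 0.0286] [254.6 238.1]
-0.01 [0.5396 0.1922 0.0199] [254.6 231.4]
0 [0.5396 0.1922 0.0099] [254.5 224.5]
0.01 [ 5.396e-01  1.922e-01 -1.000e-04] [254.5 218.2]
```

View pics/m12.png

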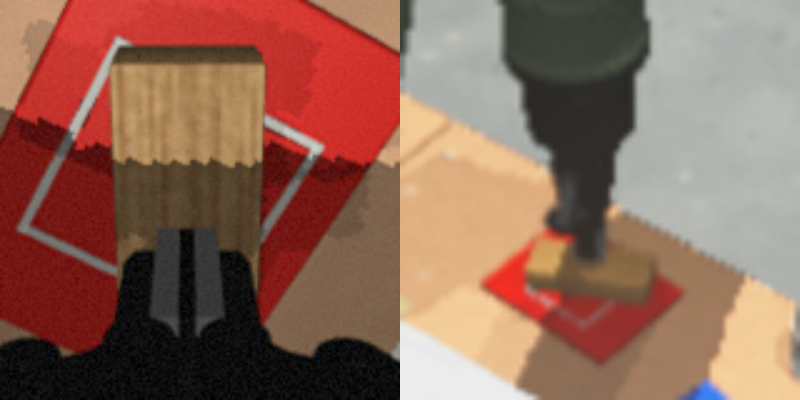

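The fingertips shut above the spacer without touching it, so the real fingertips are about 20 mm behind the stated TCP. I'll open, go about 2 cm lower and grip again.

Request:
{"api": "servo_tool", "payload": {
  "rows": [
    {"travel": [0, 0, 0], "rot": [0, 0, 0], "hand": -1},
    {"travel": [0, 0, 0], "rot": [0, 0, 0], "hand": -1},
    {"travel": [0, 0, 0], "rot": [0, 0, 0], "hand": -1},
    {"travel": [0, 0, 0], "rot": [0, 0, 0], "hand": -1},
    {"travel": [0, 0, 0], "rot": [0, 0, 0], "hand": -1}
  ]
}}

```text
time_s: 17.37
eef_pos: [0.5396, 0.1922, 0.0099]
ee_rot: [-1.685, -2.652, 0.0]
contact_force: [0.5, 0.5, 0.8]
grip_width: 0.0602
grasp_force: 0.0
```

Request:
{"api": "servo_tool", "payload": {
  "rows": [
    {"travel": [0, 0, 0], "rot": [0, 0, 0], "hand": -1},
    {"travel": [0, 0, 0.4], "rot": [0, 0, 0], "hand": -1},
    {"travel": [0, 0, 0.8], "rot": [0, 0, 0], "hand": -1},
    {"travel": [0, 0, 1.2], "rot": [0, 0, 0], "hand": -1},
    {"travel": [0, 0, 1.2], "rot": [0, 0, 0], "hand": -1}
  ]
}}

```text
time_s: 17.78
eef_pos: [0.5391, 0.192, -0.0031]
ee_rot: [-1.684, -2.651, 0.002]
contact_force: [0.5, -0.5, -0.5]
grip_width: 0.0855
grasp_force: 0.0
```

Request:
{"api": "servo_tool", "payload": {
  "rows": [
    {"travel": [0, 0, 0.2], "rot": [0, 0, 0], "hand": -1},
    {"travel": [0, 0, 0.4], "rot": [0, 0, 0], "hand": -1},
    {"travel": [0, 0, 0.6], "rot": [0, 0, 0], "hand": -1},
    {"travel": [0, 0, 0.6], "rot": [0, 0, 0], "hand": -1},
    {"travel": [0, 0, 0.6], "rot": [0, 0, 0], "hand": -1}
  ]
}}

```text
time_s: 18.2
eef_pos: [0.5395, 0.1921, -0.0082]
ee_rot: [-1.685, -2.652, 0.0]
contact_force: [0.8, -0.5, -0.0]
grip_width: 0.0853
grasp_force: 0.0
```

Request:
{"api": "servo_tool", "payload": {
  "rows": [
    {"travel": [0, 0, 0], "rot": [0, 0, 0], "hand": 1},
    {"travel": [0, 0, 0], "rot": [0, 0, 0], "hand": 1},
    {"travel": [0, 0, 0], "rot": [0, 0, 0], "hand": 1},
    {"travel": [0, 0, 0], "rot": [0, 0, 0], "hand": 1},
    {"travel": [0, 0, 0], "rot": [0, 0, 0], "hand": 1}
  ],
  "squeeze": 25
}}

```text
time_s: 18.62
eef_pos: [0.5396, 0.1922, -0.0079]
ee_rot: [1.685, 2.652, -0.0]
contact_force: [-0.2, 0.6, 2.5]
grip_width: 0.0341
grasp_force: 25.1
```

```bash
python3 - <<'E'
from h import *
look("wrist",[("spacer",.028)],"w13")
plan((.540,.192,.13,25),(.4585,.0155,.13,-11))
E
```

```text
spacer 0.78 [257.0, 236.0] [538.2 194.6] [36.3, 94.8] 25.2 uvw [536.2 202.3]
at [ 0.5396  0.1922 -0.0079] yaw 25.1 F [-1.6 -1.1  4.9] w 0.0343 j [-0.43  1.02  0.06  1.67 -0.12  0.46  0.15] t 18.7167
  travel [-0.03, 0.03, -13.79] rot [0.0, 0.0, 0.1]
  --
  travel [-6.28, -7.42, 0.0] rot [0.0, 0.0, 18.0]
  travel [-8.26, -5.12, 0.0] rot [0.0, 0.0, 18.0]
  --
```

Request:
{"api": "servo_tool", "payload": {
  "rows": [
    {"travel": [0, 0, -1], "rot": [0, 0, 0], "hand": 1},
    {"travel": [0, 0, -4], "rot": [0, 0, 0], "hand": 1},
    {"travel": [0, 0, -8], "rot": [0, 0, 0], "hand": 1},
    {"travel": [0, 0, -12], "rot": [0, 0, 0], "hand": 1},
    {"travel": [0, 0, -13.8], "rot": [0, 0, 0], "hand": 1}
  ]
}}

```text
time_s: 19.13
eef_pos: [0.5407, 0.1924, 0.135]
ee_rot: [1.684, 2.649, 0.006]
contact_force: [-0.4, 0.3, 0.8]
grip_width: 0.0343
grasp_force: 25.3
```

Request:
{"api": "servo_tool", "payload": {
  "rows": [
    {"travel": [-1.5, -1.8, 0], "rot": [0, 0, 4], "hand": 1},
    {"travel": [-3, -3.6, 0], "rot": [0, 0, 9], "hand": 1},
    {"travel": [-4.5, -5.4, 0], "rot": [0, 0, 14], "hand": 1},
    {"travel": [-6.2, -7.4, 0], "rot": [0, 0, 18], "hand": 1},
    {"travel": [-6.2, -7.4, 0], "rot": [0, 0, 18], "hand": 1}
  ]
}}

```text
time_s: 19.55
eef_pos: [0.4975, 0.1003, 0.1308]
ee_rot: [2.089, 2.345, -0.003]
contact_force: [0.1, -1.7, 1.2]
grip_width: 0.0342
grasp_force: 25.2
```

Request:
{"api": "servo_tool", "payload": {
  "rows": [
    {"travel": [-2, -1.2, 0], "rot": [0, 0, 4], "hand": 1},
    {"travel": [-4, -2.5, 0], "rot": [0, 0, 9], "hand": 1},
    {"travel": [-6, -3.7, 0], "rot": [0, 0, 14], "hand": 1},
    {"travel": [-8.2, -5.1, 0], "rot": [0, 0, 18], "hand": 1},
    {"travel": [-8.2, -5.1, 0], "rot": [0, 0, 18], "hand": 1}
  ]
}}

```text
time_s: 19.97
eef_pos: [0.4569, 0.013, 0.1307]
ee_rot: [2.43, 1.99, -0.002]
contact_force: [-0.8, -0.3, -1.0]
grip_width: 0.0343
grasp_force: 25.2
```

```bash
python3 - <<'E'
from h import *
look("wrist",[("spacer",.16),("mat_blue",.008)],"w14")
plan((.459,.0165,.02,-11),(.459,.0165,-.0072,-11))
E
```

```text
spacer 0.97 [255.0, 237.0] [457.9  13.8] [36.8, 99.0] -11.1 uvw [459.9  21.2]
mat_blue 0.94 [256.0, 146.0] [459.6  20.8] [89.9, 119.1] -10.7 uvw [465.6  45.5]
at [0.4588 0.0173 0.1303] yaw -10.8 F [0.2 1.1 0.3] w 0.0342 j [-0.22  0.68  0.2   1.99 -0.27  0.49 -0.01] t 20.1167
  travel [-0.08, 0.03, 11.03] rot [0.0, -0.0, 0.2]
  --
  travel [0.0, 0.0, 2.72] rot [0.0, 0.0, 0.0]
  --
```

Request:
{"api": "servo_tool", "payload": {
  "rows": [
    {"travel": [0, 0, 4], "rot": [0, 0, 0], "hand": 1},
    {"travel": [0, 0, 8], "rot": [0, 0, 0], "hand": 1},
    {"travel": [0, 0, 11], "rot": [0, 0, 0], "hand": 1},
    {"travel": [0, 0, 12.5], "rot": [0, 0, 0], "hand": 1},
    {"travel": [0, 0, 13], "rot": [0, 0, 0], "hand": 1}
  ]
}}

```text
time_s: 20.53
eef_pos: [0.4578, 0.0177, -0.0023]
ee_rot: [-2.418, -2.002, 0.003]
contact_force: [-0.2, -0.2, 0.6]
grip_width: 0.0342
grasp_force: 25.2
```

Request:
{"api": "servo_tool", "payload": {
  "rows": [
    {"travel": [0, 0, 0.4], "rot": [0, 0, 0], "hand": 1},
    {"travel": [0, 0, 0.7], "rot": [0, 0, 0], "hand": 1},
    {"travel": [0, 0, 0.7], "rot": [0, 0, 0], "hand": 1},
    {"travel": [0, 0, 0.7], "rot": [0, 0, 0], "hand": 1},
    {"travel": [0, 0, 0.7], "rot": [0, 0, 0], "hand": 1}
  ]
}}

```text
time_s: 20.95
eef_pos: [0.459, 0.0171, -0.0063]
ee_rot: [2.421, 2.001, 0.001]
contact_force: [-0.2, -0.6, 0.3]
grip_width: 0.0345
grasp_force: 25.2
```

Request:
{"api": "servo_tool", "payload": {
  "rows": [
    {"travel": [0, 0, 0], "rot": [0, 0, 0], "hand": -1},
    {"travel": [0, 0, 0], "rot": [0, 0, 0], "hand": -1},
    {"travel": [0, 0, 0], "rot": [0, 0, 0], "hand": -1},
    {"travel": [0, 0, 0], "rot": [0, 0, 0], "hand": -1},
    {"travel": [0, 0, 0], "rot": [0, 0, 0], "hand": -1}
  ]
}}

```text
time_s: 21.37
eef_pos: [0.4585, 0.0169, -0.007]
ee_rot: [2.422, 2.001, -0.0]
contact_force: [0.5, -0.3, -1.0]
grip_width: 0.0856
grasp_force: 0.0
```

Request:
{"api": "servo_tool", "payload": {
  "rows": [
    {"travel": [0, 0, 0], "rot": [0, 0, 0], "hand": -1},
    {"travel": [0, 0, -4], "rot": [0, 0, 0], "hand": -1},
    {"travel": [0, 0, -8], "rot": [0, 0, 0], "hand": -1},
    {"travel": [0, 0, -12], "rot": [0, 0, 0], "hand": -1},
    {"travel": [0, 0, -16], "rot": [0, 0, 0], "hand": -1}
  ]
}}

```text
time_s: 21.78
eef_pos: [0.4579, 0.0168, 0.1548]
ee_rot: [-2.422, -2.001, 0.001]
contact_force: [0.6, 0.7, 0.4]
grip_width: 0.0853
grasp_force: 0.0
```

Request:
{"api": "servo_tool", "payload": {
  "rows": [
    {"travel": [0, 0, -3], "rot": [0, 0, 0], "hand": -1},
    {"travel": [0, 0, -5], "rot": [0, 0, 0], "hand": -1},
    {"travel": [0, 0, -5], "rot": [0, 0, 0], "hand": -1},
    {"travel": [0, 0, -5], "rot": [0, 0, 0], "hand": -1},
    {"travel": [0, 0, -5], "rot": [0, 0, 0], "hand": -1}
  ]
}}

```text
time_s: 22.2
eef_pos: [0.4582, 0.017, 0.2024]
ee_rot: [-2.421, -2.001, 0.001]
contact_force: [0.1, -0.4, -1.0]
grip_width: 0.085
grasp_force: 0.0
```

```bash
python3 - <<'E'
from h import *
look("wrist",[("spacer",.028),("mat_blue",.008)],"w15")
plan((.41,.28,.20,7))
E
```

```text
spacer 0.57 [254.0, 160.0] [459.1  18.4] [34.7, 90.3] -10.9 uvw [459.1  22. ]
mat_blue 0.68 [242.0, 155.0] [458.3  18.2] [89.9, 119.2] -10.9 uvw [442.9  27. ]
at [0.4582 0.0169 0.2021] yaw -10.9 F [-0.2 -0.2  0.6] w 0.0854 j [-0.27  0.57  0.28  1.9  -0.23  0.71 -0.05] t 22.35
  travel [12.47, -4.85, 0.11] rot [-0.1, 0.0, -8.9]
  travel [13.07, -2.85, 0.11] rot [0.0, 0.0, -8.9]
  --
```

View pics/w15.png

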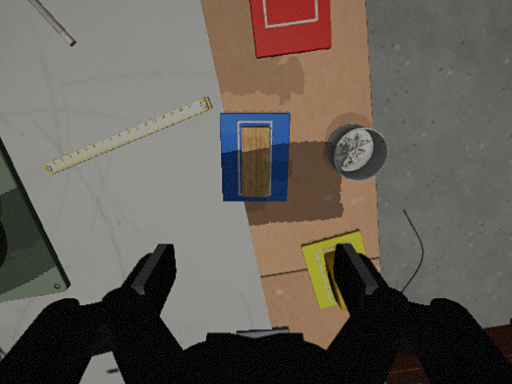

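Spacer is centred and parallel on the blue mat (255,160). Now the brick.

Request:
{"api": "servo_tool", "payload": {
  "rows": [
    {"travel": [4, -1.5, 0], "rot": [0, 0, -3], "hand": -1},
    {"travel": [8, -3, 0], "rot": [0, 0, -6], "hand": -1},
    {"travel": [11, -4.2, 0], "rot": [0, 0, -9], "hand": -1},
    {"travel": [12.5, -4.8, 0], "rot": [0, 0, -9], "hand": -1},
    {"travel": [12.5, -4.8, 0], "rot": [0, 0, -9], "hand": -1}
  ]
}}

```text
time_s: 22.77
eef_pos: [0.4338, 0.1524, 0.2021]
ee_rot: [-2.25, -2.19, 0.001]
contact_force: [0.0, -0.1, -0.2]
grip_width: 0.0854
grasp_force: 0.0
```

Request:
{"api": "servo_tool", "payload": {
  "rows": [
    {"travel": [4, -0.8, 0], "rot": [0, 0, -3], "hand": -1},
    {"travel": [8, -1.6, 0], "rot": [0, 0, -6], "hand": -1},
    {"travel": [11, -2.4, 0], "rot": [0, 0, -9], "hand": -1},
    {"travel": [13, -2.8, 0], "rot": [0, 0, -9], "hand": -1},
    {"travel": [13, -2.8, 0], "rot": [0, 0, -9], "hand": -1}
  ]
}}

```text
time_s: 23.18
eef_pos: [0.4099, 0.283, 0.202]
ee_rot: [-2.072, -2.359, 0.001]
contact_force: [-0.5, 0.8, 0.1]
grip_width: 0.0856
grasp_force: 0.0
```

```bash
python3 - <<'E'
from h import *
look("wrist",[("brick_offcut",.038),("brick_offcut",.03),("mat_black",.008),("mat_red",.008)],"w16")
plan((.388,.350,.10,-9))
E
```

```text
brick_offcut 0.79 [243.0, 99.0] [388.6 351.9] [52.2, 52.4] -8.5 uvw [388.1 355.9]
brick_offcut 0.79 [243.0, 99.0] [388.3 351.7] [53.5, 53.7] -8.5 uvw [387.8 355.8]
mat_black 0.83 [245.0, 77.0] [387.9 355.4] [91.6, 122.1] 6.9 uvw [385.8 381.3]
mat_red 0.68 [326.0, 222.0] [531.5 193.2] [92.6, 121.5] -3.6 uvw [524.2 203.4]
mat_red 0.6 [267.0, 319.0] [464.2  16.8] [43.5, 85.1] -10.5 uvw [464.8  18.9]
at [0.4116 0.2783 0.2028] yaw 7.0 F [-0.4 -0.1  0.1] w 0.0855 j [-0.8   0.61  0.25  1.77 -0.2   0.78 -0.33] t 23.4333
  travel [7.42, -1.47, 10.27] rot [-0.0, 0.0, 16.0]
  --
```

View pics/w16.png

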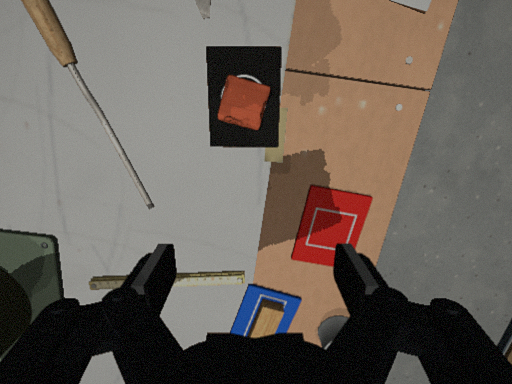

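Brick at (245,102) on the black mat, about 15° off the present gripper line; red mat is empty at (332,228).

Request:
{"api": "servo_tool", "payload": {
  "rows": [
    {"travel": [3, -0.6, 3], "rot": [0, 0, 5], "hand": -1},
    {"travel": [6, -1.2, 6], "rot": [0, 0, 10], "hand": -1},
    {"travel": [7.5, -1.5, 9], "rot": [0, 0, 15.5], "hand": -1},
    {"travel": [7.5, -1.5, 10], "rot": [0, 0, 15.5], "hand": -1},
    {"travel": [7.5, -1.5, 10], "rot": [0, 0, 15.5], "hand": -1}
  ]
}}

```text
time_s: 23.85
eef_pos: [0.3862, 0.3512, 0.1006]
ee_rot: [2.377, 2.053, -0.006]
contact_force: [0.5, -1.3, -0.1]
grip_width: 0.0854
grasp_force: 0.0
```

```bash
python3 - <<'E'
from h import *
look("wrist",[("brick_offcut",.038)],"w17")
plan((.3885,.3515,-.008,-8.5))
E
```

```text
brick_offcut 0.88 [254.0, 181.0] [389.1 356.7] [51.9, 55.7] -8.4 uvw [389.  361.8]
at [0.3878 0.351  0.1034] yaw -8.4 F [0.7 0.2 0.8] w 0.0856 j [-0.94  0.8   0.27  1.8  -0.36  0.59 -0.6 ] t 23.95
  travel [0.06, 0.06, 11.14] rot [0.0, 0.0, 0.1]
  --
```

Request:
{"api": "servo_tool", "payload": {
  "rows": [
    {"travel": [0.1, 0.1, 4], "rot": [0, 0, 0], "hand": -1},
    {"travel": [0.1, 0.1, 8], "rot": [0, 0, 0], "hand": -1},
    {"travel": [0.1, 0.1, 10], "rot": [0, 0, 0], "hand": -1},
    {"travel": [0.1, 0.1, 11], "rot": [0, 0, 0], "hand": -1},
    {"travel": [0.1, 0.1, 11], "rot": [0, 0, 0], "hand": -1}
  ]
}}

```text
time_s: 24.37
eef_pos: [0.3886, 0.3521, -0.0074]
ee_rot: [2.378, 2.052, -0.001]
contact_force: [0.6, 0.3, -0.3]
grip_width: 0.0855
grasp_force: 0.0
```

Request:
{"api": "servo_tool", "payload": {
  "rows": [
    {"travel": [0, 0, 0], "rot": [0, 0, 0], "hand": 1},
    {"travel": [0, 0, 0], "rot": [0, 0, 0], "hand": 1},
    {"travel": [0, 0, 0], "rot": [0, 0, 0], "hand": 1},
    {"travel": [0, 0, 0], "rot": [0, 0, 0], "hand": 1},
    {"travel": [0, 0, 0], "rot": [0, 0, 0], "hand": 1}
  ],
  "squeeze": 40
}}

```text
time_s: 24.78
eef_pos: [0.3887, 0.3535, -0.0054]
ee_rot: [-2.377, -2.054, -0.004]
contact_force: [-2.0, -1.2, 16.4]
grip_width: 0.0514
grasp_force: 39.2
```

```bash
python3 - <<'E'
from h import *
look("wrist",[("brick_offcut",.038)])
plan((.3885,.3525,.12,-8.5),(.5325,.193,.12,-3.5))
E
```

```text
brick_offcut 0.61 [255.0, 242.0] [389.6 359.7] [50.8, 60.1] -8.9 uvw [390.7 364.8]
at [ 0.3887  0.3535 -0.0054] yaw -8.4 F [-2.7 -0.7 16.9] w 0.0511 j [-0.88  0.99  0.16  1.84 -0.42  0.34 -0.54] t 24.8833
  travel [-0.08, 0.01, -12.54] rot [0.1, -0.1, 0.1]
  --
  travel [-6.82, 8.3, -0.0] rot [0.0, 0.0, -2.5]
  travel [-7.18, 7.99, -0.0] rot [0.0, 0.0, -2.5]
  --
```

Request:
{"api": "servo_tool", "payload": {
  "rows": [
    {"travel": [0, 0, -1], "rot": [0, 0, 0], "hand": 1},
    {"travel": [0, 0, -4], "rot": [0, 0, 0], "hand": 1},
    {"travel": [0, 0, -8], "rot": [0, 0, 0], "hand": 1},
    {"travel": [0, 0, -11], "rot": [0, 0, 0], "hand": 1},
    {"travel": [0, 0, -12.6], "rot": [0, 0, 0], "hand": 1}
  ]
}}

```text
time_s: 25.3
eef_pos: [0.3888, 0.3535, 0.1234]
ee_rot: [-2.377, -2.053, -0.007]
contact_force: [-0.4, 0.3, -1.2]
grip_width: 0.0512
grasp_force: 44.3
```

Request:
{"api": "servo_tool", "payload": {
  "rows": [
    {"travel": [-1.7, 2, 0], "rot": [0, 0, -1], "hand": 1},
    {"travel": [-3.5, 4.2, 0], "rot": [0, 0, -2], "hand": 1},
    {"travel": [-5.3, 6.4, 0], "rot": [0, 0, -2.5], "hand": 1},
    {"travel": [-6.8, 8.3, 0], "rot": [0, 0, -2.5], "hand": 1},
    {"travel": [-6.8, 8.3, 0], "rot": [0, 0, -2.5], "hand": 1}
  ]
}}

```text
time_s: 25.72
eef_pos: [0.4636, 0.2694, 0.1203]
ee_rot: [2.336, 2.097, 0.002]
contact_force: [0.7, -0.4, -1.4]
grip_width: 0.051
grasp_force: 44.2
```

Request:
{"api": "servo_tool", "payload": {
  "rows": [
    {"travel": [-1.7, 2, 0], "rot": [0, 0, -1], "hand": 1},
    {"travel": [-3.5, 4, 0], "rot": [0, 0, -2], "hand": 1},
    {"travel": [-5.3, 6, 0], "rot": [0, 0, -2.5], "hand": 1},
    {"travel": [-7.2, 8, 0], "rot": [0, 0, -2.5], "hand": 1},
    {"travel": [-7.2, 8, 0], "rot": [0, 0, -2.5], "hand": 1}
  ]
}}

```text
time_s: 26.13
eef_pos: [0.5356, 0.1889, 0.1201]
ee_rot: [2.289, 2.147, 0.001]
contact_force: [0.4, -2.5, -1.2]
grip_width: 0.0505
grasp_force: 44.2
```

```bash
python3 - <<'E'
from h import *
look("wrist",[("brick_offcut",.16),("mat_red",.008)],"w18")
plan((.5325,.193,-.0045,-3.5))
E
```

```text
brick_offcut 0.94 [252.0, 242.0] [534.4 195.9] [51.9, 61.5] -4.9 uvw [533.4 200.9]
mat_red 0.77 [251.0, 151.0] [530.6 211.7] [90.5, 93.1] -3.6 uvw [532.3 219.7]
mat_red 0.63 [83.0, 37.0] [387.9 335.7] [70.6, 92.0] -83.7 uvw [387.9 333.4]
at [0.5323 0.1942 0.1196] yaw -3.4 F [-0.4  0.9 -1.3] w 0.051 j [-0.52  0.82  0.22  1.63 -0.25  0.72 -0.24] t 26.2833
  travel [-0.12, 0.03, 12.41] rot [0.0, -0.0, 0.1]
  --
```

Request:
{"api": "servo_tool", "payload": {
  "rows": [
    {"travel": [-0.1, 0, 4], "rot": [0, 0, 0], "hand": 1},
    {"travel": [-0.1, 0, 8], "rot": [0, 0, 0], "hand": 1},
    {"travel": [-0.1, 0, 10.5], "rot": [0, 0, 0], "hand": 1},
    {"travel": [-0.1, 0, 11.7], "rot": [0, 0, 0], "hand": 1},
    {"travel": [-0.1, 0, 12], "rot": [0, 0, 0], "hand": 1}
  ]
}}

```text
time_s: 26.7
eef_pos: [0.5314, 0.1933, -0.0023]
ee_rot: [-2.284, -2.156, 0.003]
contact_force: [-0.5, 0.8, -2.2]
grip_width: 0.0508
grasp_force: 44.2
```

Request:
{"api": "servo_tool", "payload": {
  "rows": [
    {"travel": [0, 0, 0.2], "rot": [0, 0, 0], "hand": 1},
    {"travel": [0, 0, 0.4], "rot": [0, 0, 0], "hand": 1},
    {"travel": [0, 0, 0.4], "rot": [0, 0, 0], "hand": 1},
    {"travel": [0, 0, 0.4], "rot": [0, 0, 0], "hand": 1},
    {"travel": [0, 0, 0.4], "rot": [0, 0, 0], "hand": 1}
  ]
}}

```text
time_s: 27.12
eef_pos: [0.5329, 0.193, -0.0043]
ee_rot: [2.285, 2.155, 0.002]
contact_force: [1.0, 0.0, -0.6]
grip_width: 0.051
grasp_force: 44.2
```

Request:
{"api": "servo_tool", "payload": {
  "rows": [
    {"travel": [0, 0, 0], "rot": [0, 0, 0], "hand": -1},
    {"travel": [0, 0, 0], "rot": [0, 0, 0], "hand": -1},
    {"travel": [0, 0, 0], "rot": [0, 0, 0], "hand": -1},
    {"travel": [0, 0, 0], "rot": [0, 0, 0], "hand": -1},
    {"travel": [0, 0, 0], "rot": [0, 0, 0], "hand": -1}
  ]
}}

```text
time_s: 27.53
eef_pos: [0.5325, 0.1928, -0.0051]
ee_rot: [2.286, 2.155, -0.0]
contact_force: [-0.2, 1.2, 0.2]
grip_width: 0.0856
grasp_force: 0.0
```

Request:
{"api": "servo_tool", "payload": {
  "rows": [
    {"travel": [0, 0, 0], "rot": [0, 0, 0], "hand": -1},
    {"travel": [0, 0, -4], "rot": [0, 0, 0], "hand": -1},
    {"travel": [0, 0, -8], "rot": [0, 0, 0], "hand": -1},
    {"travel": [0, 0, -12], "rot": [0, 0, 0], "hand": -1},
    {"travel": [0, 0, -16], "rot": [0, 0, 0], "hand": -1}
  ]
}}

```text
time_s: 27.95
eef_pos: [0.5321, 0.1926, 0.1568]
ee_rot: [2.286, 2.155, -0.001]
contact_force: [-0.3, 1.0, -0.4]
grip_width: 0.0852
grasp_force: 0.0
```

Request:
{"api": "servo_tool", "payload": {
  "rows": [
    {"travel": [0, 0, -3], "rot": [0, 0, 0], "hand": -1},
    {"travel": [0, 0, -5], "rot": [0, 0, 0], "hand": -1},
    {"travel": [0, 0, -5], "rot": [0, 0, 0], "hand": -1},
    {"travel": [0, 0, -5], "rot": [0, 0, 0], "hand": -1},
    {"travel": [0, 0, -5], "rot": [0, 0, 0], "hand": -1}
  ]
}}

```text
time_s: 28.37
eef_pos: [0.5321, 0.1928, 0.2041]
ee_rot: [-2.285, -2.155, 0.002]
contact_force: [0.7, 0.7, -0.1]
grip_width: 0.0854
grasp_force: 0.0
```

```bash
python3 - <<'E'
from h import *
look("wrist",[("brick_offcut",.038),("mat_red",.008)],"w19")
plan((.44,0,.2,-2),(.41,-.34,.2,0))
E
```

```text
brick_offcut 0.9 [256.0, 160.0] [533.1 196.1] [50.7, 52.9] -3.4 uvw [534.6 199.1]
mat_red 0.98 [254.0, 139.0] [532.5 196.2] [90.7, 119.1] -3.4 uvw [532.5 220.9]
at [0.5322 0.1927 0.2039] yaw -3.4 F [ 0.3  1.3 -0. ] w 0.0857 j [-0.54  0.71  0.27  1.53 -0.21  0.93 -0.26] t 28.5167
  travel [-9.89, -4.04, 0.21] rot [-0.1, 0.0, -0.7]
  travel [-9.84, -4.15, 0.2] rot [0.0, 0.0, -0.7]
  --
  travel [-17.04, -0.91, 0.0] rot [0.0, 0.0, -1.0]
  travel [-17.02, -1.2, 0.0] rot [0.0, 0.0, -1.0]
  --
```

View pics/w19.png

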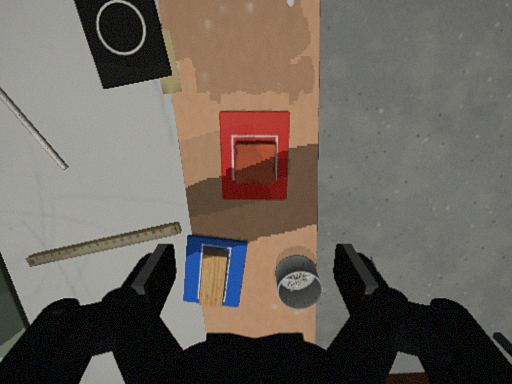

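Brick sits centred inside the white square (256,160). Last, the cup from the grey mat to the black one.

Request:
{"api": "servo_tool", "payload": {
  "rows": [
    {"travel": [-4, -1.6, 0], "rot": [0, 0, 0], "hand": -1},
    {"travel": [-8, -3.2, 0], "rot": [0, 0, 0], "hand": -1},
    {"travel": [-12, -4.8, 0], "rot": [0, 0, -1], "hand": -1},
    {"travel": [-15.5, -6.4, 0], "rot": [0, 0, -1], "hand": -1},
    {"travel": [-19, -8, 0.2], "rot": [0, 0, -1], "hand": -1}
  ]
}}

```text
time_s: 28.93
eef_pos: [0.4401, 0.0062, 0.2027]
ee_rot: [-2.267, -2.175, 0.001]
contact_force: [1.8, -1.4, -0.3]
grip_width: 0.085
grasp_force: 0.0
```

Request:
{"api": "servo_tool", "payload": {
  "rows": [
    {"travel": [-4, -0.3, 0], "rot": [0, 0, 0], "hand": -1},
    {"travel": [-8, -0.6, 0], "rot": [0, 0, -1], "hand": -1},
    {"travel": [-12, -0.9, 0], "rot": [0, 0, -1], "hand": -1},
    {"travel": [-16, -1, 0], "rot": [0, 0, -1], "hand": -1},
    {"travel": [-18, -1, 0], "rot": [0, 0, -1], "hand": -1}
  ]
}}

```text
time_s: 29.35
eef_pos: [0.4228, -0.1761, 0.2026]
ee_rot: [2.252, 2.19, -0.002]
contact_force: [0.9, -0.1, -0.4]
grip_width: 0.0855
grasp_force: 0.0
```

```bash
python3 -c "
from h import *
plan((.412,-.333,.175,0),(.412,-.333,.021,0))"
```

```text
at [ 0.4228 -0.1761  0.2026] yaw -1.6 F [ 0.9 -0.1 -0.4] w 0.0855 j [ 0.22  0.55  0.18  1.9  -0.14  0.7   0.45] t 29.35
  travel [-15.71, -0.64, 2.78] rot [-0.0, 0.1, -1.6]
  --
  travel [0.0, 0.0, 15.4] rot [0.0, 0.0, 0.0]
  --
```

Request:
{"api": "servo_tool", "payload": {
  "rows": [
    {"travel": [-4, -0.2, 0.7], "rot": [0, 0, 0], "hand": -1},
    {"travel": [-8, -0.4, 1.4], "rot": [0, 0, -1], "hand": -1},
    {"travel": [-12, -0.6, 2.1], "rot": [0, 0, -1.6], "hand": -1},
    {"travel": [-15.5, -0.6, 2.8], "rot": [0, 0, -1.6], "hand": -1},
    {"travel": [-15.5, -0.6, 2.8], "rot": [0, 0, -1.6], "hand": -1}
  ]
}}

```text
time_s: 29.77
eef_pos: [0.4119, -0.3326, 0.173]
ee_rot: [-2.224, -2.218, 0.005]
contact_force: [-0.0, -1.2, -0.6]
grip_width: 0.0856
grasp_force: 0.0
```

```bash
python3 -c "
from h import *
look('wrist',[('cup',.05),('cup',.058),('mat_spare',.008)])
plan((.412,-.333,.021,0))"
```

```text
cup 0.6 [256.0, 176.0] [ 412.7 -328.8] [47.3, 55.4] -0.1 uvw [ 413.8 -331. ]
cup 0.6 [256.0, 176.0] [ 412.7 -326.6] [46.0, 53.9] -0.1 uvw [ 413.8 -328.7]
mat_spare 0.77 [249.0, 148.0] [ 410.7 -328.4] [91.2, 124.0] -5.2 uvw [ 405.9 -307.7]
at [ 0.4145 -0.3255  0.1747] yaw 0.3 F [ 0.2 -0.  -0.4] w 0.0851 j [ 0.54  0.68  0.12  1.71 -0.11  0.76  0.72] t 29.9667
  travel [-0.76, -0.25, 15.37] rot [-0.0, -0.0, 0.3]
  --
```

Request:
{"api": "servo_tool", "payload": {
  "rows": [
    {"travel": [-0.7, -0.2, 4], "rot": [0, 0, 0], "hand": -1},
    {"travel": [-0.7, -0.2, 8], "rot": [0, 0, 0], "hand": -1},
    {"travel": [-0.7, -0.2, 9], "rot": [0, 0, 0], "hand": -1},
    {"travel": [-0.7, -0.2, 9], "rot": [0, 0, 0], "hand": -1},
    {"travel": [-0.7, -0.2, 9], "rot": [0, 0, 0], "hand": -1}
  ]
}}

```text
time_s: 30.38
eef_pos: [0.413, -0.333, 0.0861]
ee_rot: [2.216, 2.227, 0.0]
contact_force: [0.5, -0.2, 0.4]
grip_width: 0.0854
grasp_force: 0.0
```

```bash
python3 -c "
from h import *
look('wrist',[('cup',.05),('mat_spare',.008)])
plan((.412,-.333,.021,0))"
```

```text
cup 0.79 [252.0, 201.0] [ 411.5 -331.2] [48.2, 57.8] 0.2 uvw [ 411.9 -331. ]
mat_spare 0.6 [248.0, 162.0] [ 410.7 -332. ] [90.2, 122.4] -5.1 uvw [ 407.8 -309. ]
at [ 0.4133 -0.3337  0.0868] yaw 0.3 F [ 0.3  0.4 -0.5] w 0.0853 j [ 0.57  0.82  0.09  1.78 -0.13  0.54  0.75] t 30.5333
  travel [0.08, -0.14, 6.58] rot [0.1, 0.1, 0.3]
  --
```

Request:
{"api": "servo_tool", "payload": {
  "rows": [
    {"travel": [0.1, -0.1, 3], "rot": [0, 0, 0], "hand": -1},
    {"travel": [0.1, -0.1, 5.5], "rot": [0, 0, 0], "hand": -1},
    {"travel": [0.1, -0.1, 6.6], "rot": [0, 0, 0], "hand": -1},
    {"travel": [0.1, -0.1, 6.6], "rot": [0, 0, 0], "hand": -1},
    {"travel": [0.1, -0.1, 6.6], "rot": [0, 0, 0], "hand": -1}
  ]
}}

```text
time_s: 30.95
eef_pos: [0.4118, -0.3327, 0.02]
ee_rot: [2.216, 2.226, -0.0]
contact_force: [0.1, -0.4, 1.1]
grip_width: 0.0853
grasp_force: 0.0
```

Request:
{"api": "servo_tool", "payload": {
  "rows": [
    {"travel": [0, 0, 0], "rot": [0, 0, 0], "hand": 1},
    {"travel": [0, 0, 0], "rot": [0, 0, 0], "hand": 1},
    {"travel": [0, 0, 0], "rot": [0, 0, 0], "hand": 1},
    {"travel": [0, 0, 0], "rot": [0, 0, 0], "hand": 1},
    {"travel": [0, 0, 0], "rot": [0, 0, 0], "hand": 1}
  ],
  "squeeze": 20
}}

```text
time_s: 31.37
eef_pos: [0.4118, -0.3327, 0.0198]
ee_rot: [2.216, 2.225, 0.0]
contact_force: [-1.0, 1.6, 11.6]
grip_width: 0.0456
grasp_force: 18.7
```

Request:
{"api": "servo_tool", "payload": {
  "rows": [
    {"travel": [0, 0, 0], "rot": [0, 0, 0], "hand": 1},
    {"travel": [0, 0, 0], "rot": [0, 0, 0], "hand": 1},
    {"travel": [0, 0, 0], "rot": [0, 0, 0], "hand": 1},
    {"travel": [0, 0, 0], "rot": [0, 0, 0], "hand": 1},
    {"travel": [0, 0, 0], "rot": [0, 0, 0], "hand": 1}
  ]
}}

```text
time_s: 31.78
eef_pos: [0.4118, -0.3327, 0.0199]
ee_rot: [2.216, 2.225, 0.0]
contact_force: [-1.2, 0.6, 12.0]
grip_width: 0.0454
grasp_force: 18.7
```

Request:
{"api": "servo_tool", "payload": {
  "rows": [
    {"travel": [0, 0, -1], "rot": [0, 0, 0], "hand": 1},
    {"travel": [0, 0, -4], "rot": [0, 0, 0], "hand": 1},
    {"travel": [0, 0, -8], "rot": [0, 0, 0], "hand": 1},
    {"travel": [0, 0, -12], "rot": [0, 0, 0], "hand": 1},
    {"travel": [0, 0, -15], "rot": [0, 0, 0], "hand": 1}
  ]
}}

```text
time_s: 32.2
eef_pos: [0.4114, -0.3326, 0.1728]
ee_rot: [2.215, 2.224, 0.0]
contact_force: [1.6, -0.5, 0.5]
grip_width: 0.045
grasp_force: 20.9
```

```bash
python3 -c "
from h import *
plan((.46,0,.17,0),(.388,.3555,.17,0))"
```

```text
at [ 0.4114 -0.3326  0.1728] yaw 0.2 F [ 1.6 -0.5  0.5] w 0.045 j [ 0.55  0.69  0.13  1.71 -0.12  0.75  0.74] t 32.2
  travel [16.62, 2.49, 0.12] rot [0.1, 0.1, 0.1]
  travel [16.62, 2.46, 0.14] rot [0.0, 0.0, 0.1]
  --
  travel [11.85, -2.4, 0.0] rot [0.0, 0.0, 0.0]
  travel [11.85, -2.4, 0.0] rot [0.0, 0.0, 0.0]
  travel [11.85, -2.4, 0.0] rot [0.0, 0.0, 0.0]
  --
```

Request:
{"api": "servo_tool", "payload": {
  "rows": [
    {"travel": [3, 0.4, 0], "rot": [0, 0, 0], "hand": 1},
    {"travel": [7, 1, 0], "rot": [0, 0, 0], "hand": 1},
    {"travel": [11, 1.6, 0], "rot": [0, 0, 0], "hand": 1},
    {"travel": [15, 2.2, 0], "rot": [0, 0, 0], "hand": 1},
    {"travel": [18, 2.6, 0], "rot": [0, 0, 0], "hand": 1}
  ]
}}

```text
time_s: 32.62
eef_pos: [0.4368, -0.1491, 0.1698]
ee_rot: [-2.215, -2.228, -0.002]
contact_force: [1.4, 0.1, 0.2]
grip_width: 0.0455
grasp_force: 20.9
```

Request:
{"api": "servo_tool", "payload": {
  "rows": [
    {"travel": [3.5, 0.5, 0], "rot": [0, 0, 0], "hand": 1},
    {"travel": [7, 1, 0], "rot": [0, 0, 0], "hand": 1},
    {"travel": [10.5, 1.6, 0], "rot": [0, 0, 0], "hand": 1},
    {"travel": [13.5, 2.1, 0], "rot": [0, 0, 0], "hand": 1},
    {"travel": [15.5, 2.4, 0], "rot": [0, 0, 0], "hand": 1}
  ]
}}

```text
time_s: 33.03
eef_pos: [0.4601, 0.0061, 0.1696]
ee_rot: [-2.214, -2.229, -0.002]
contact_force: [0.0, -0.2, -1.3]
grip_width: 0.0455
grasp_force: 20.9
```

Request:
{"api": "servo_tool", "payload": {
  "rows": [
    {"travel": [3, -0.6, 0], "rot": [0, 0, 0], "hand": 1},
    {"travel": [7, -1.4, 0], "rot": [0, 0, 0], "hand": 1},
    {"travel": [11, -2.2, 0], "rot": [0, 0, 0], "hand": 1},
    {"travel": [14.5, -2.9, 0], "rot": [0, 0, 0], "hand": 1},
    {"travel": [17.5, -3.5, 0], "rot": [0, 0, 0], "hand": 1}
  ]
}}

```text
time_s: 33.45
eef_pos: [0.4233, 0.1803, 0.1697]
ee_rot: [-2.215, -2.227, -0.001]
contact_force: [0.8, 0.4, -1.4]
grip_width: 0.0451
grasp_force: 20.9
```

```bash
python3 -c "
from h import *
plan((.388,.3555,.17,0))"
```

```text
at [0.4233 0.1803 0.1697] yaw 0.3 F [ 0.8  0.4 -1.4] w 0.0451 j [-0.63  0.62  0.27  1.94 -0.27  0.61 -0.18] t 33.45
  travel [17.54, -3.43, -0.02] rot [0.0, -0.1, 0.3]
  --
```

Request:
{"api": "servo_tool", "payload": {
  "rows": [
    {"travel": [4, -0.8, 0], "rot": [0, 0, 0], "hand": 1},
    {"travel": [8, -1.6, 0], "rot": [0, 0, 0], "hand": 1},
    {"travel": [12, -2.4, 0], "rot": [0, 0, 0], "hand": 1},
    {"travel": [15.5, -3.1, 0], "rot": [0, 0, 0], "hand": 1},
    {"travel": [17.5, -3.4, 0], "rot": [0, 0, 0], "hand": 1}
  ]
}}

```text
time_s: 33.87
eef_pos: [0.3874, 0.3567, 0.1695]
ee_rot: [-2.211, -2.229, -0.001]
contact_force: [0.2, -0.2, -0.4]
grip_width: 0.0455
grasp_force: 20.9
```

Request:
{"api": "servo_tool", "payload": {
  "rows": [
    {"travel": [0, 0, 0], "rot": [0, 0, 0], "hand": 1},
    {"travel": [0, 0, 3], "rot": [0, 0, 0], "hand": 1},
    {"travel": [0, 0, 7], "rot": [0, 0, 0], "hand": 1},
    {"travel": [0, 0, 10], "rot": [0, 0, 0], "hand": 1},
    {"travel": [0, 0, 10], "rot": [0, 0, 0], "hand": 1}
  ]
}}

```text
time_s: 34.28
eef_pos: [0.388, 0.3507, 0.0654]
ee_rot: [-2.217, -2.225, 0.01]
contact_force: [-0.8, -0.1, -1.4]
grip_width: 0.0453
grasp_force: 21.1
```

```bash
python3 -c "
from h import *
look('wrist',[('cup',.1),('mat_black',.008)])
plan((.388,.3555,.0208,0))"
```

```text
cup 0.56 [252.0, 245.0] [389.7 354.9] [47.4, 63.8] -2.6 uvw [388.  354.1]
mat_black 0.58 [252.0, 161.0] [386.9 363.6] [90.8, 111.4] 6.8 uvw [386.7 381.1]
at [0.3903 0.3526 0.0707] yaw 0.2 F [ 0.2 -0.5  1.1] w 0.0455 j [-0.92  0.86  0.24  1.82 -0.38  0.51 -0.43] t 34.4333
  travel [0.29, -0.23, 4.99] rot [0.1, -0.0, 0.2]
  --
```

Request:
{"api": "servo_tool", "payload": {
  "rows": [
    {"travel": [0.3, -0.2, 2], "rot": [0, 0, 0], "hand": 1},
    {"travel": [0.3, -0.2, 3.6], "rot": [0, 0, 0], "hand": 1},
    {"travel": [0.3, -0.2, 4.6], "rot": [0, 0, 0], "hand": 1},
    {"travel": [0.3, -0.2, 4.6], "rot": [0, 0, 0], "hand": 1},
    {"travel": [0.3, -0.2, 4.6], "rot": [0, 0, 0], "hand": 1}
  ]
}}

```text
time_s: 34.85
eef_pos: [0.3881, 0.3557, 0.0241]
ee_rot: [2.217, 2.226, 0.001]
contact_force: [0.4, -0.3, 0.7]
grip_width: 0.0451
grasp_force: 21.1
```

```bash
python3 -c "
from h import *
plan((.388,.356,.0206,0))"
```

```text
at [0.3881 0.3557 0.0241] yaw 0.2 F [ 0.4 -0.3  0.7] w 0.0451 j [-0.91  0.94  0.19  1.83 -0.4   0.41 -0.41] t 34.85
  travel [0.03, -0.01, 0.35] rot [0.0, -0.0, 0.2]
  --
```

Request:
{"api": "servo_tool", "payload": {
  "rows": [
    {"travel": [0, 0, 0.2], "rot": [0, 0, 0], "hand": 1},
    {"travel": [0, 0, 0.35], "rot": [0, 0, 0], "hand": 1},
    {"travel": [0, 0, 0.35], "rot": [0, 0, 0], "hand": 1},
    {"travel": [0, 0, 0.35], "rot": [0, 0, 0], "hand": 1},
    {"travel": [0, 0, 0.35], "rot": [0, 0, 0], "hand": 1}
  ]
}}

```text
time_s: 35.27
eef_pos: [0.3879, 0.3558, 0.02]
ee_rot: [2.217, 2.226, 0.002]
contact_force: [0.3, 1.0, 5.8]
grip_width: 0.0454
grasp_force: 21.6
```

Request:
{"api": "servo_tool", "payload": {
  "rows": [
    {"travel": [0, 0, 0], "rot": [0, 0, 0], "hand": -1},
    {"travel": [0, 0, 0], "rot": [0, 0, 0], "hand": -1},
    {"travel": [0, 0, 0], "rot": [0, 0, 0], "hand": -1},
    {"travel": [0, 0, 0], "rot": [0, 0, 0], "hand": -1},
    {"travel": [0, 0, 0], "rot": [0, 0, 0], "hand": -1}
  ]
}}

```text
time_s: 35.68
eef_pos: [0.3875, 0.3555, 0.0193]
ee_rot: [2.217, 2.226, -0.0]
contact_force: [-0.2, 0.1, 0.2]
grip_width: 0.0852
grasp_force: 0.0
```

Request:
{"api": "servo_tool", "payload": {
  "rows": [
    {"travel": [0, 0, 0], "rot": [0, 0, 0], "hand": -1},
    {"travel": [0, 0, -4], "rot": [0, 0, 0], "hand": -1},
    {"travel": [0, 0, -8], "rot": [0, 0, 0], "hand": -1},
    {"travel": [0, 0, -12], "rot": [0, 0, 0], "hand": -1},
    {"travel": [0, 0, -16], "rot": [0, 0, 0], "hand": -1}
  ]
}}

```text
time_s: 36.1
eef_pos: [0.3873, 0.3551, 0.1813]
ee_rot: [2.217, 2.226, -0.001]
contact_force: [-0.6, 1.5, 0.2]
grip_width: 0.0857
grasp_force: 0.0
```

Request:
{"api": "servo_tool", "payload": {
  "rows": [
    {"travel": [0, 0, -3], "rot": [0, 0, 0], "hand": -1},
    {"travel": [0, 0, -5], "rot": [0, 0, 0], "hand": -1},
    {"travel": [0, 0, -5], "rot": [0, 0, 0], "hand": -1},
    {"travel": [0, 0, -5], "rot": [0, 0, 0], "hand": -1},
    {"travel": [0, 0, -5], "rot": [0, 0, 0], "hand": -1}
  ]
}}

```text
time_s: 36.52
eef_pos: [0.3872, 0.3554, 0.2286]
ee_rot: [-2.217, -2.226, 0.002]
contact_force: [-0.4, 0.6, -0.6]
grip_width: 0.0855
grasp_force: 0.0
```

```bash
python3 - <<'E'
from h import *
im,c=look("wrist",[("cup",.05),("mat_black",.008)],"w20")
# ring/mat geometry by colour: white ring pixels inside the black mat
T=np.linalg.inv(c["pose"]); 
g=im.astype(int); white=((g.min(2)>110)&(g.max(2)-g.min(2)<40)).astype(np.uint8)
for d in arm.outline_of("wrist","mat_black")[:1]:
    k=cv2.convexHull(np.argwhere(d["mask"])[:,::-1].astype(np.int32)); m=np.zeros_like(white); cv2.fillPoly(m,[k],1); m=cv2.erode(m,np.ones((9,9)))
    p=np.argwhere((white&m)>0)[:,::-1]; w=unproj(p,.008,c)*1000
    A=np.c_[2*w,np.ones(len(w))]; s=np.linalg.lstsq(A,(w**2).sum(1),rcond=None)[0]; print("ring",len(w),s[:2].round(1),"r",np.sqrt(s[2]+s[0]**2+s[1]**2).round(1))
look("top",[("brick_offcut",.03),("mat_red",.008),("tape",.05),("mat_yellow",.008),("spacer",.028),("mat_blue",.008),("nail_tin",.03),("mat_spare",.008)],"t20")
plan()
E
```

```text
cup 0.65 [256.0, 162.0] [387.8 356.4] [46.4, 50.9] 0.2 uvw [389.3 355.8]
mat_black 0.63 [253.0, 142.0] [386.7 358.3] [90.7, 120.4] 6.3 uvw [384.7 375.3]
mat_black 0.28 [337.0, 235.0] [532.3 196.1] [94.2, 124.2] -2.4 uvw [517.  229.7]
ring 110 [386.2 357.9] r 27.3
brick_offcut 0.89 [194.0, 172.0] [531.6 190.4] [57.2, 57.5] -3.3 uvw [530.2 186.9]
brick_offcut 0.67 [258.0, 151.0] [586.4   5.7] [63.5, 71.0] -89.4 uvw [594.2   4.4]
mat_red 0.59 [193.0, 180.0] [532.8 194.8] [90.3, 119.7] -3.7 uvw [512.  192.6]
tape 0.98 [323.0, 165.0] [ 552.7 -175.5] [48.8, 82.2] 0.6 uvw [ 551.8 -179.1]
mat_yellow 0.72 [192.0, 173.0] [537.2 195.7] [55.7, 56.9] -3.3 uvw [532.1 193.7]
mat_yellow 0.67 [321.0, 174.0] [ 554.  -179.5] [90.0, 119.7] 7.0 uvw [ 533.2 -180.8]
spacer 0.83 [254.0, 197.0] [458.9  16.5] [38.0, 90.1] -10.8 uvw [461.3  13.3]
mat_blue 0.61 [252.0, 206.0] [459.2  17.3] [91.7, 122.7] -10.9 uvw [438.6  19.8]
nail_tin 0.76 [258.0, 152.0] [587.8   8.6] [57.5, 68.1] -89.7 uvw [591.6   2.9]
mat_spare 0.75 [374.0, 218.0] [ 411.6 -331.1] [91.7, 120.1] -2.7 uvw [ 407.8 -332.3]
at [0.3876 0.3555 0.2294] yaw 0.2 F [ 0.3 -0.   0.3] w 0.0854 j [-1.01  0.63  0.38  1.63 -0.28  0.93 -0.52] t 37.1667
```

```bash
python3 -c "
from bench import arm
print(arm.sign_off())"
```

```text
the job is handed in; nothing more can be done
None
```

The swap is done and handed in at about 37 s: brick on red, tape on yellow, cup on black and spacer on blue, each within about 2 mm of its mat's middle in the last wrist-camera check. The grey mat is empty, the nail tin was left alone, and `sign_off` gave no verdict.

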